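Set the end stop, load the blanks, shut the tub

ROBOT

A 7-joint arm with a two-finger parallel gripper is mounted at the origin on the work surface. World frame = base frame: x ahead of the robot, y to its left, z up, the work surface at z = 0. Lengths are in m, angles in rad, forces in N, time in s.
With the tool pointing down it reaches from about 0.425 to 1.025 m from the base axis. Payload 3.6 kg.
Tool frame: the origin (TCP) lies midway between the tips of the shut fingers; the grasp point (between the pads) lies 19 mm behind it; z points along the fingers, y is the line along which they close (so a half turn about z gives the same grasp; the last joint's range is limited). The gripper opens to 85 mm and grips with 20 to 120 N. Pads are 22 mm wide; open, the fingers measure 114 mm over their backs; the gripper's body (76 mm by 85 mm) begins 54 mm behind the grasp point. The pads swing forward as they close: fully open they stand 13 mm farther back than shut.
Start: joints at [1.006, 0.591, 0.048, 1.609, -0.033, 0.943, -0.034], TCP at [0.329, -0.646, 0.199] pointing down, gripper open.
Joint ranges: [-2.69, 2.69], [-0.47, 2.24], [-1.27, 1.36], [0.19, 2.51], [-1.53, 4.68], [0.08, 2.07], [-3.09, 3.09]. Speed limits (rad/s): [2.57, 2.57, 3.14, 3.14, 3.14, 3.14, 3.14].

INTERFACE

Orientations are given as a rotation vector (axis times angle).
In Python, from plant import * gives the robot as it stands.
- The arm moves only by the tool carry_out, never from a script. Its argument "increments" is a list of rows, each a list of 3 entries, a list of its own where there are three numbers: the shift along the tool's x, y, z scaled (see below), then the turn about the tool's z scaled (see below), then the opening, from -1 (shut) to 1 (fully open). A call has 1 to 10 rows; each row shifts and turns the commanded pose from where the row before left it, along the tool's axes as they then stand; what a row does not reach is not made up. The controller multiplies each number of a shift by 0.3 m and each number of a turn by 360 degrees. A row lasts 1/12 s, in which the tool goes at most 41.7 mm and 7.16 degrees, less where a joint would pass 70% of its speed; a pose out of reach is approached as far as the arm can. A call with a number of a shift or a turn outside -1 to 1 is refused whole. A call with a gripper value outside its range is refused whole. The fingers move at their own pace and stop on an object; "force" is the grip in N (left out, the last holds). Time passes only in rows, so rows that do not move let the fingers close. It gives the time, the measured TCP pose, the force, the opening and the grip force at its end, in the units of the state.
- sense(): the state, without advancing time (a new reading comes with each control period).
- capture(name): name is "side" or "top" or "wrist"; returns (picture, depth): 420x560x3 uint8, blue, green, red; 420x560 float32, m along the optical axis (not along the pixel's ray), 0 where there is no reading.
- get_calibration(name): a dict with "fx", "fy", "cx", "cy" (pixels), "R" (3x3) and "t" (3): a world point X has camera coordinates R X + t. Camera axes: x right, y down, z forward; pixel columns grow to the right and rows downward; lengths in m; the calibration is good to about 2 mm. A picture is of the moment at which its call begins: read the wrist's pose just before it. get_calibration takes no time and is no camera call; for the wrist camera it gives the pose at the moment of the call.
- sign_off(): hands the job in; it is judged then, once.
Trained networks look in the newest picture that a camera, given by its name, has taken for a name from the list of things; names that differ only in an ending like _2 or _b are one class to them, and where a whole thing is asked for, a point or a joint stands for the part that bears it (a point fixed in the world has none). Each returns a list of dicts, best first, with "confidence" (0 to 1); they miss things now and then, are a little off and sometimes report something else, mostly with a low value. They report only what shows in the picture. A call takes as long as a camera call.
- outline_of(camera, name): "mask" (420x560 bool, what is visible of it).
- spot_point(camera, name): "centre" ([x, y, z] in m, in the coordinates of the camera as it stood for that picture, good to about 4 mm: a listed point, or the origin of a listed thing).
The state is a dict: "time": time; "qpos": joint angles; "qvel": joint speeds; "effort": joint torques, N m; "eef_pos": TCP position; "eef_rot": TCP orientation; "contact_force": force on the tool from outside, world axes, zero at the start; "wrist_torque": the same for the moment, N m; "finger_gap": finger opening in m; "finger_force": force on a finger pad.
Only numpy, scipy, OpenCV 4.12 (cv2) and the standard library are available. Lean on these libraries where they do the work, as an engineer would, in place of code of your own. Each camera call takes 0.05 s, during which the arm holds its last target. There are 200 camera calls.

TASK

First turn the fixture's knob, a little at a time, until the pointer on the end stop lines up with the mark on the scale; then take the lid off the tub by its tab: tip the tabbed edge well up while the opposite edge still rests on the tub's rim, lift the lid off and lay it flat on the bench, tab upward. Lay every blank from the tub rib-up and side by side on the fixture's bed, lengthwise towards the end stop with its end up against it. Finally seat the lid on the empty tub again, with the pointer still on the mark and the screwdriver, oil can and wrench left alone.

Things in the scene. Friction and masses are not known exactly. Their poses are not given: they have to be found in the camera images.
- jig: stop fixture, fixed to the bench: flat bed, x -100 to +140, y -100 to +100 mm, top 15 mm above the bench; origin on the bench, x along the bed away from the robot, z up. Grey gearbox under the knob at x +77 to +137 mm, top at 40 mm. Scale strip along y +100 to +142 mm, top at 20 mm. Blanks go on the bed on the -x side of the end stop; there are no side walls
- knob (a joint): turn of the black bar knob on the gearbox, rad, 0 to 7.5, growing clockwise seen from above. One radian moves the end stop and its pointer 6 mm along the fixture's -x (clockwise moves them to -x, anticlockwise to +x). It needs about 0.11 N m and stays where it is left
- knob_grip (a point): on the knob's vertical axis at grip height, 77 mm above the bench, 107 mm along +x from the fixture's origin. The grip is an upright bar 49 mm long along this point's x and 14 mm thick, its top 7 mm above this point; a 52 mm disc at its foot has its top 23 mm below this point
- stop_face (a point): end stop: steel cross-bar 190 mm wide (y), 18 mm thick (x), 23 mm high across the bed, moved by the knob only; a push of less than about 12 N does not shift it. This point: middle of the face that looks to the fixture's -x, at bed height (15 mm above the bench); x, y, z as the fixture's
- pointer_tip (a point): tip of the small dark pointer that juts from the +y end of the end stop over the scale strip and moves with the stop; axes as the fixture's
- mark_tip (a point): tip of the mark: the point of a dark clip (20 x 18 x 10 mm, with a small steel screw on top) fixed on the scale strip, facing the pointer from its +y side; axes as the fixture's. The pointer is lined up when both tips have the same x in the fixture's frame; they then stand 2 to 3 mm apart in y
- tub: grey open plastic tub, fixed to the bench, 236 mm (x) x 126 mm (y) x 60 mm high, walls and floor 5 mm; a rubber strip 16 mm wide and 9 mm above the floor inside each x end. Origin: centre of its underside on the bench, z up
- tub_back (a point): middle of the tub's outer rim edge on its -y side, 60 mm above the bench
- lid: loose grey lid, 0.25 kg: plate 244 (x) x 134 (y) x 5 mm over a 218 x 108 x 5 mm plug that sits in the tub's mouth, 4 mm play. Origin: centre of the plug's underside, z up: 55 mm above the bench when seated, 0 flat on the bench. Only grip: an upright tab, 14 mm thick (x), 40 mm long (y +22 to +62 mm), 10 to 42 mm above the origin. The tabbed +y edge is tipped up about the -y edge
- lid_back (a point): middle of the lid's -y edge (the one opposite the tab), underside of the plate
- bar1: aluminium T-section blank, rib up: base plate 90 x 36 x 8 mm with an upright rib along its middle, 12 mm thick and 90 mm long, top 40 mm above the underside; 160 g. Origin: centre of its underside; x along its length, z up. Starts on the floor of the shut tub, its length along the tub's y; two to four of the four blanks are present
- bar2: another blank, the same as bar1 in every way; may be absent
- bar3: another blank, the same as bar1 in every way; may be absent
- bar4: another blank, the same as bar1 in every way; may be absent
- screwdriver: bystander: screwdriver, 200 mm, lying on the bench beside the fixture; origin: centre, underside
- oilcan: bystander: steel oil can, 60 mm across, 130 mm tall; origin: centre of its underside
- wrench: bystander: wrench, 180 mm, lying beyond the fixture; origin: centre, underside

How it is judged:
By the outcome, as a careful person would: the job done as asked, in the order asked, and still so for the second after the job is handed in, with the robot touching nothing.
Of bar1, bar2, bar3, bar4 only 2 to 4 are there at a start; the rules pass over those that are not, and their reading is None.
At some moment in a run one of bar1, bar2, bar3, bar4 may be knocked a few centimetres aside while the robot is not near it.
Once in a run the grip may slacken for a moment while it holds something.
It also fails if it takes over 210 s, if anything falls off the work surface, if the arm or the gripper's body presses on something with over 40 N, if the wrist force passes 120 N, or if a joint passes its speed limit or range.

## Working session

There is one attempt and no reset: what is moved stays moved. The work goes in short steps, Python scripts to look and compute and a tool call to move; the robot and the scene stay as the last step left them, time stands still between calls to the robot, and variables do not carry over. Pictures are saved under pics/ and viewed, at most 14 in all, crops included, and the job is handed in when it is done.

Besides the shell and the picture viewer there is one more tool, called as name([rows], argument=value, ...), one row to a line, values as JSON. carry_out: Moves the arm, as the interface text tells. Its arguments: {"type":"object","properties":{"increments":{"type":"array"},"force":{"type":"number"}},"required":["increments"]}

```bash
ls; mkdir -p pics; cat > h.py <<'E'
from plant import *
import numpy as np, cv2
from scipy.spatial.transform import Rotation as Ro
def w(cam,p,cal=None):
    c=cal or get_calibration(cam); return np.array(c["R"]).T@(np.array(p)-np.array(c["t"]))
def snap(cam,f=None):
    cal=get_calibration(cam); im,d=capture(cam)
    if f: cv2.imwrite("pics/"+f,im)
    return im,d,cal
def cloud(d,cal):
    v,u=np.mgrid[0:d.shape[0],0:d.shape[1]]
    P=np.stack([(u-cal["cx"])/cal["fx"]*d,(v-cal["cy"])/cal["fy"]*d,d],-1)
    return (P-np.array(cal["t"]))@np.array(cal["R"])
E
python3 - <<'E'
from h import *
np.set_printoptions(precision=4,suppress=True)
s=sense(); print(s["time"],s["eef_pos"],s["eef_rot"],s["finger_gap"])
for cam in ("top","side"):
    im,d,cal=snap(cam,cam+"0.png")
    for n in ["jig","knob_grip","stop_face","pointer_tip","mark_tip","tub","tub_back","lid","lid_back","screwdriver","oilcan","wrench"]:
        r=spot_point(cam,n)
        print(cam,n,[(w(cam,x["centre"],cal).round(4),round(x["confidence"],2)) for x in r[:2]])
E
```

```text
pics
0.0 [ 0.3284 -0.6453  0.1974] [-3.0528 -0.7324  0.001 ] 0.08540318131435458
top jig []
top knob_grip [(array([0.6267, 0.1469, 0.0758]), 0.87)]
top stop_face [(array([0.5704, 0.1492, 0.0128]), 0.82)]
top pointer_tip [(array([0.5716, 0.2585, 0.0261]), 0.83)]
top mark_tip [(array([0.5467, 0.2615, 0.0287]), 0.43)]
top tub []
top tub_back [(array([0.5716, 0.258 , 0.0281]), 0.55)]
top lid [(array([ 0.538 , -0.134 ,  0.0534]), 0.74)]
top lid_back [(array([ 0.5371, -0.2004,  0.0616]), 0.85)]
top screwdriver [(array([0.5077, 0.4656, 0.0007]), 0.78)]
top oilcan [(array([ 0.7548, -0.0904, -0.005 ]), 0.83)]
top wrench [(array([ 0.7694,  0.1652, -0.0002]), 0.74)]
side jig [(array([0.5154, 0.148 , 0.003 ]), 0.71)]
side knob_grip [(array([0.6157, 0.1475, 0.0754]), 0.78)]
side stop_face [(array([0.5628, 0.1451, 0.0132]), 0.98)]
side pointer_tip [(array([0.5724, 0.2654, 0.024 ]), 0.7)]
side mark_tip [(array([0.5347, 0.2631, 0.0269]), 0.53)]
side tub [(array([ 0.535 , -0.1309,  0.0015]), 0.88)]
side tub_back []
side lid [(array([ 0.5338, -0.1323,  0.0533]), 0.86), (array([0.5151, 0.1439, 0.002 ]), 0.54)]
side lid_back [(array([ 0.5373, -0.2024,  0.0623]), 0.95)]
side screwdriver [(array([0.5035, 0.4699, 0.0005]), 0.85)]
side oilcan [(array([ 0.7549, -0.0869, -0.0003]), 0.76)]
side wrench [(array([0.763 , 0.1655, 0.001 ]), 0.61)]
```

View pics/top0.png

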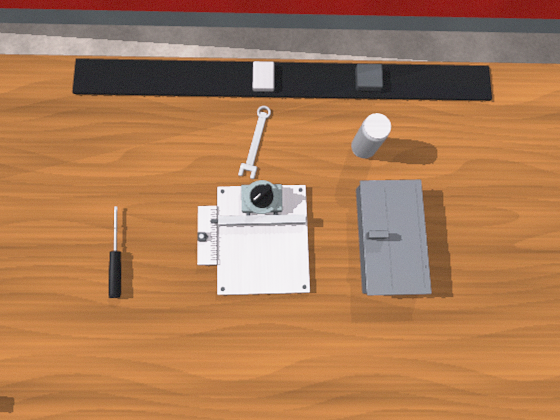

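View pics/side0.png

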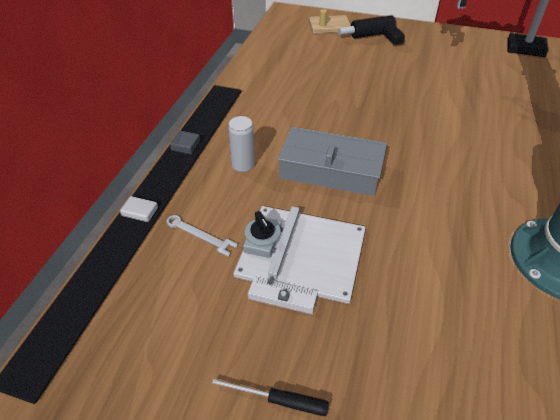

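```bash
python3 - <<'E'
from h import *
np.set_printoptions(precision=4,suppress=True)
im,d,cal=snap("top"); P=cloud(d,cal); print(np.array(cal["R"]),cal["t"],cal["fx"])
X,Y,Z=P[...,0],P[...,1],P[...,2]
def rect(m,n):
    p=P[m&(d>0)][:,:2]*1000
    if len(p)<10: print(n,len(p));return
    (c,s,a)=cv2.minAreaRect(p.astype(np.float32)); print(n,len(p),np.round(c,1),np.round(s,1),round(a,2),"z",np.median(P[m&(d>0)][:,2]).round(4))
k=(abs(X-.62)<.06)&(abs(Y-.147)<.06)
rect(k&(Z>.07)&(Z<.1),"knob bar")
l=(abs(X-.54)<.16)&(abs(Y+.13)<.1)
rect(l&(abs(Z-.065)<.005),"lid plate")
rect(l&(Z>.085),"tab")
j=(abs(X-.54)<.2)&(abs(Y-.15)<.16)
rect(j&(abs(Z-.015)<.0025)&(Y<.245),"bed")
rect(j&(abs(Z-.0375)<.004)&(abs(X-.575)<.025),"stop")
R=Ro.from_rotvec(sense()["eef_rot"]).as_matrix(); print(R)
c=get_calibration("wrist"); print("cam in tool", (R.T@(-np.array(c["R"]).T@np.array(c["t"])-sense()["eef_pos"])), R.T@np.array(c["R"]).T, c["fx"])
E
```

```text
[[ 0.0036 -0.9997  0.0251]
 [-0.9805 -0.0085 -0.1961]
 [ 0.1963 -0.0239 -0.9803]] [0.1171 0.5959 0.87  ] 433.8566847813617
knob bar 175 [625.1 149.5] [14.9 48.8] 42.68 z 0.0835
lid plate 7016 [ 539.6 -132.5] [244.6 135.4] 1.64 z 0.0658
tab 148 [537.9 -90.7] [14.1 40.6] 2.05 z 0.0971
bed 6587 [538.5 145.8] [239.5 198.6] 1.7 z 0.0151
stop 778 [584.5 147.2] [ 33.1 189.2] 1.6 z 0.0377
[[ 0.8912  0.4536 -0.0001]
 [ 0.4536 -0.8912 -0.    ]
 [-0.0001 -0.     -1.    ]]
cam in tool [ 0.0742  0.0009 -0.1748] [[ 0.0012 -0.9566 -0.2915]
 [ 1.      0.0008  0.0014]
 [-0.0011 -0.2915  0.9566]] 342.89218187448006
```

The top view shows the jig (bed at pixels 217–310 × 185–295), the knob at (261,196), the mark clip at (202,237), the shut tub at (395,237) with its tab at (378,235), and the wrench, can and screwdriver clear of them. The side view agrees. I'll turn the tool to the knob bar and travel there.

carry_out([
  [[0, 0, 0], -0.0195, 1],
  [[0, 0, 0], -0.0195, 1],
  [[0, 0, 0], -0.0195, 1],
  [[0, 0, 0], -0.0195, 1],
  [[0, 0, 0], -0.0195, 1],
  [[0, 0, 0], -0.0195, 1],
  [[0, 0, 0], -0.0195, 1],
  [[0, 0, 0], -0.0195, 1],
  [[0, 0, 0], -0.0195, 1],
  [[0, 0, 0], -0.0195, 1],
])

```text
time: 2.18
eef_pos: [0.3287, -0.6462, 0.1986]
eef_rot: [-2.071, -2.362, 0.0]
contact_force: [0.2, -0.1, -0.5]
finger_gap: 0.0853
finger_force: 0.0
```

carry_out([
  [[0, 0, 0], -0.0195, 1],
  [[0, 0, 0], -0.0195, 1],
  [[0, 0, 0], -0.0195, 1],
  [[0, 0, 0], -0.0195, 1],
  [[0, 0, 0], -0.0195, 1],
  [[0.0585, 0.1143, 0], 0, 1],
  [[0.0585, 0.1143, 0], 0, 1],
  [[0.0585, 0.1143, 0], 0, 1],
  [[0.0585, 0.1143, 0], 0, 1],
  [[0.0585, 0.1143, 0], 0, 1],
])

```text
time: 3.02
eef_pos: [0.397, -0.4644, 0.1988]
eef_rot: [1.272, 2.872, -0.0]
contact_force: [0.0, -0.4, 0.3]
finger_gap: 0.0853
finger_force: 0.0
```

carry_out([
  [[0.0585, 0.1143, 0], 0, 1],
  [[0.0585, 0.1143, 0], 0, 1],
  [[0.0585, 0.1143, 0], 0, 1],
  [[0.0585, 0.1143, 0], 0, 1],
  [[0.0585, 0.1143, 0], 0, 1],
  [[0.0585, 0.1143, 0], 0, 1],
  [[0.0585, 0.1143, 0], 0, 1],
  [[0.0585, 0.1143, 0], 0, 1],
  [[0.0585, 0.1143, 0], 0, 1],
  [[0.0585, 0.1143, 0], 0, 1],
])

```text
time: 3.85
eef_pos: [0.5329, -0.1039, 0.1989]
eef_rot: [1.271, 2.872, -0.0]
contact_force: [0.3, -0.4, -0.4]
finger_gap: 0.0855
finger_force: 0.0
```

carry_out([
  [[0.0585, 0.1143, 0], 0, 1],
  [[0.0585, 0.1143, 0], 0, 1],
  [[0.0585, 0.1143, 0], 0, 1],
  [[0.0585, 0.1143, 0], 0, 1],
  [[0.0585, 0.1143, 0], 0, 1],
  [[0.0585, 0.1143, 0], 0, 1],
  [[0.0585, 0.1143, 0], 0, 1],
  [[0, 0, 0], 0, 1],
  [[0, 0, 0], 0, 1],
  [[0, 0, 0], 0, 1],
])

```text
time: 4.68
eef_pos: [0.6271, 0.1464, 0.1983]
eef_rot: [-1.271, -2.873, 0.002]
contact_force: [0.2, -0.9, 0.0]
finger_gap: 0.0851
finger_force: 0.0
```

```bash
cat >> h.py <<'E'
np.set_printoptions(precision=4,suppress=True)
def st():
    s=sense(); R=Ro.from_rotvec(s["eef_rot"]).as_matrix(); th=np.degrees(np.arctan2(R[1,0],R[0,0]))
    print("t",round(s["time"],2),"pos",np.round(s["eef_pos"],4),"th",th.round(2),"q7",round(s["qpos"][6],3),"gap",round(s["finger_gap"],4),"F",np.round(s["contact_force"],1)); return s,th
def go(target,yaw,mod=180):
    "turn (units) first, then shift in tool axes after the turn (units)"
    s,th=st(); turn=-((yaw-th+mod/2)%mod-mod/2); a=np.radians(th-turn); d=np.array(target)-s["eef_pos"]
    x=np.array([np.cos(a),np.sin(a),0]); y=np.array([np.sin(a),-np.cos(a),0])
    u=np.array([d@x,d@y,-d[2]])/.3
    print("turn deg",turn.round(2),"units",(turn/360).round(4),"rows",abs(turn/7.1).round(1),"shift units",u.round(4),"rows",(np.linalg.norm(u)/.135).round(1))
def spots(cam,names):
    im,d,cal=snap(cam)
    for n in names: print(cam,n,[(w(cam,x["centre"],cal).round(4),round(x["confidence"],2)) for x in spot_point(cam,n)[:2]])
    return im,d,cal
E
python3 - <<'E'
from h import *
go([.6254,.1485,.06],132.7)
im,d,cal=spots("wrist",["knob_grip","pointer_tip","mark_tip","stop_face"]); cv2.imwrite("pics/w1.png",im)
P=cloud(d,cal); m=(P[...,2]>.075)&(P[...,2]<.09)&(abs(P[...,0]-.625)<.05)&(abs(P[...,1]-.148)<.05)
print(cv2.minAreaRect((P[m][:,:2]*1000).astype(np.float32)))
E
```

```text
t 4.68 pos [0.6271 0.1464 0.1983] th 132.28 q7 0.129 gap 0.0851 F [ 0.2 -0.9  0. ]
turn deg -0.42 units -0.0012 rows 0.1 shift units [0.009  0.0005 0.461 ] rows 3.4
wrist knob_grip [(array([0.6199, 0.1532, 0.078 ]), 0.84)]
wrist pointer_tip [(array([0.5697, 0.2643, 0.0245]), 0.88)]
wrist mark_tip [(array([0.5318, 0.2624, 0.0252]), 0.59)]
wrist stop_face [(array([0.5649, 0.148 , 0.0162]), 0.63)]
((622.0519409179688, 150.4563751220703), (13.901407241821289, 48.29220199584961), 44.12479782104492)
```

View pics/w1.png

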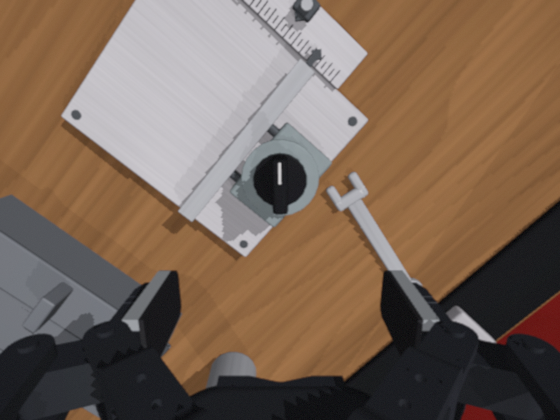

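The wrist view shows the knob at (280,180), the pointer at (312,58) and the mark clip at (305,8). The pointer has to move about 38 mm towards -x, roughly 6.3 rad clockwise. I'll grip the knob.

carry_out([
  [[0.015, 0, 0.1], -0.002, 1],
  [[0, 0, 0.12], 0, 1],
  [[0, 0, 0.12], 0, 1],
  [[0, 0, 0.09], 0, 1],
  [[0, 0, 0.03], 0, 1],
  [[0, 0, 0], 0, 1],
  [[0, 0, 0], 0, -1],
  [[0, 0, 0], 0, -1],
  [[0, 0, 0], 0, -1],
  [[0, 0, 0], 0, -1],
], force=50)

```text
time: 5.77
eef_pos: [0.6256, 0.1508, 0.0625]
eef_rot: [1.252, 2.878, 0.003]
contact_force: [0.1, 1.0, -0.0]
finger_gap: 0.0388
finger_force: 0.0
```

carry_out([
  [[0, 0, 0], 0, -1],
  [[0, 0, 0], 0, -1],
  [[0, 0, 0], 0, -1],
  [[0, 0, 0], 0, -1],
  [[0, 0, 0], 0, -1],
  [[0, 0, 0], 0, -1],
  [[0, 0, 0], 0.01, -1],
  [[0, 0, 0], 0.01, -1],
  [[0, 0, 0], 0, -1],
  [[0, 0, 0], 0, -1],
])

```text
time: 6.6
eef_pos: [0.6243, 0.1504, 0.0606]
eef_rot: [1.429, 2.798, -0.0]
contact_force: [-0.5, 0.8, 0.0]
finger_gap: 0.0
finger_force: 0.0
```

```bash
python3 - <<'E'
from h import *
st()
spots("wrist",["pointer_tip","mark_tip"]); spots("side",["pointer_tip","mark_tip"])
E
```

```text
t 6.6 pos [0.6243 0.1504 0.0606] th 125.89 q7 -0.068 gap 0.0 F [-0.5  0.8  0. ]
wrist pointer_tip [(array([0.5685, 0.2636, 0.0266]), 0.88)]
wrist mark_tip [(array([0.5167, 0.148 , 0.0008]), 0.46), (array([0.5592, 0.1459, 0.0182]), 0.18)]
side pointer_tip [(array([0.5758, 0.2645, 0.0257]), 0.85)]
side mark_tip [(array([0.5349, 0.266 , 0.0258]), 0.44)]
```

```bash
python3 - <<'E'
from h import *
a=snap("wrist")[0]; b=snap("side")[0]
cv2.imwrite("pics/w2.png",np.hstack([a,b])[:, :][::1]) if 0 else cv2.imwrite("pics/w2.png",np.hstack([cv2.resize(a,(400,300)),cv2.resize(b[180:340,180:393],(400,300),interpolation=cv2.INTER_CUBIC)]))
E
```

```text
(no output)
```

View pics/w2.png

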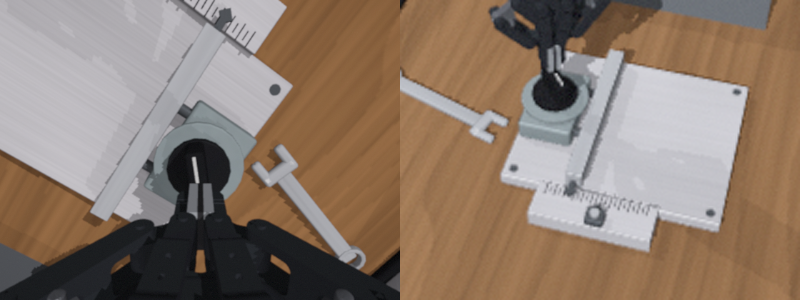

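```bash
python3 - <<'E'
from h import *
s,th=st(); im,d,cal=snap("wrist"); P=cloud(d,cal); a=np.radians(th)
D=P-s["eef_pos"]; tx=D[...,0]*np.cos(a)+D[...,1]*np.sin(a); ty=D[...,0]*np.sin(a)-D[...,1]*np.cos(a)
for v in range(190,300,6): 
    u=278; print(v,u,(tx[v,u]*1000).round(1),(ty[v,u]*1000).round(1),(P[v,u,2]*1000).round(1),im[v,u])
im,d,cal=snap("side"); P=cloud(d,cal); D=P-s["eef_pos"]
m=(abs(D[...,0])<.06)&(abs(D[...,1])<.06)&(P[...,2]>.057)&(P[...,2]<.2)
tx=D[...,0]*np.cos(a)+D[...,1]*np.sin(a); ty=D[...,0]*np.sin(a)-D[...,1]*np.cos(a)
o=np.argsort(P[m][:,2]); print(np.c_[tx[m],ty[m],P[m][:,2]][o][::25]*1000)
E
```

```text
t 7.0 pos [0.6243 0.1503 0.0606] th 125.81 q7 -0.069 gap -0.0002 F [-0.7  0.2  0.6]
190 278 27.7 -1.5 45.9 [141 138 129]
196 278 25.8 -1.5 52.0 [28 25 26]
202 278 25.6 -1.4 63.5 [19 18 19]
208 278 25.8 -1.3 75.3 [20 19 21]
214 278 24.9 -1.3 82.1 [27 25 25]
220 278 22.3 -1.3 83.2 [28 26 25]
226 278 19.2 -1.3 82.9 [30 29 27]
232 278 16.5 -1.3 83.6 [28 25 25]
238 278 13.5 -1.3 83.7 [29 25 25]
244 278 10.7 -1.3 84.4 [49 48 49]
250 278 7.3 -1.3 83.7 [106 105 106]
256 278 4.2 -1.3 83.8 [95 93 95]
262 278 9.7 -1.1 102.0 [30 29 29]
268 278 9.7 -1.1 107.6 [27 25 23]
274 278 9.7 -1.1 112.8 [27 26 24]
280 278 10.1 -1.0 118.5 [27 24 26]
286 278 10.3 -1.0 123.4 [26 24 24]
292 278 10.5 -1.0 127.9 [24 22 24]
298 278 9.5 -1.0 130.3 [42 40 40]
[[ 12.4716 -16.6588  57.0281]
 [  7.0704   3.3731  61.4924]
 [-11.3661   6.297   68.0742]
 [-18.7901   6.1014  72.7344]
 [  2.265    3.6063  78.0501]
 [  0.1396  -3.6263  82.4898]
 [ 25.8919  -6.285   83.998 ]
 [ 22.5117  -1.0094  85.3131]
 [ 11.0343  -2.784   99.7139]
 [  2.7475  11.4149 104.9613]
 [  8.5596 -14.3366 110.9257]
 [ 11.7147   1.227  116.2497]
 [ 
[... 857 characters left out ...]
177.0553]
 [ 13.3395  45.3945 178.4434]
 [  4.7308  41.0115 179.7222]
 [  3.9497  46.6131 180.7109]
 [ 13.3179 -48.067  181.6897]
 [  4.3512  42.7014 182.4965]
 [  5.9585  58.6315 183.5703]
 [-12.5881  57.6335 184.8458]
 [ 10.8115  24.7834 185.5046]
 [-10.5693 -60.3857 186.2759]
 [  9.4718 -53.3865 187.1742]
 [  4.3403  52.09   187.9001]
 [  9.6582  55.3862 188.5231]
 [  4.0354 -57.288  189.14  ]
 [ 11.839   28.7637 190.1946]
 [ 11.1763 -26.6455 191.2454]
 [  5.6178 -50.6085 192.3894]
 [ 19.7729   7.5872 193.5065]
 [  1.5152 -47.9531 194.7846]
 [ 20.081  -19.8064 195.8878]
 [ 11.4249  18.6105 197.0394]
 [ 11.4175 -30.5782 197.9721]
 [ 11.3249  -8.8682 199.0828]
 [  9.3512  25.6549 199.8273]]
```

```bash
python3 - <<'E'
from h import *
s,th=st(); a=np.radians(th)
for cam in ("wrist","side","top"):
    im,d,cal=snap(cam); P=cloud(d,cal); D=P-s["eef_pos"]; tx=D[...,0]*np.cos(a)+D[...,1]*np.sin(a); ty=D[...,0]*np.sin(a)-D[...,1]*np.cos(a)
    m=(abs(tx)<.016)&(abs(ty)<.016)&(P[...,2]>.0875)&(P[...,2]<.2)&(d>0)
    z=np.sort(P[m][:,2]); print(cam,m.sum(),z[:12]*1000, "tx,ty of low",(np.c_[tx[m],ty[m]][np.argsort(P[m][:,2])][:6]*1000).round(1).tolist())
print(s["qpos"])
E
```

```text
t 7.1 pos [0.6243 0.1503 0.0606] th 125.8 q7 -0.069 gap -0.0004 F [-0.2  0.5 -0.8]
wrist 12769 [96.7978 96.8143 97.063  97.0702 97.0834 97.0835 97.0915 97.1307 97.1883
 97.2019 97.2701 97.365 ] tx,ty of low [[9.6, -3.8], [9.7, 5.9], [9.8, -3.4], [9.8, 5.0], [9.3, -2.0], [9.8, 5.4]]
side 440 [ 88.1364  94.064   95.8498  96.4719  97.3431  97.4938  98.9358  99.1639
  99.1738  99.4069 100.3709 100.7584] tx,ty of low [[6.6, 2.5], [7.3, 0.4], [7.6, 4.7], [8.7, -5.6], [10.1, -7.2], [7.7, 0.5]]
top 13 [ 95.8433  99.6834 102.082  106.5371 109.2172 112.2493 117.0037 117.2849
 119.1012 129.8613 140.2216 143.2223] tx,ty of low [[3.6, -4.7], [7.4, -3.1], [6.1, -4.8], [3.3, -8.0], [7.4, -3.3], [3.6, -12.0]]
[-0.0289  0.6903 -0.4075  1.8788  0.4249  0.6586 -0.0691]
```

Depth from both cameras puts the shut fingertips 36 mm above the reported TCP, so they closed above the bar. I'll allow for that offset: open, go down 38 mm, grip again.

carry_out([
  [[0, 0, 0], -0.01, 1],
  [[0, 0, 0], -0.0115, 1],
  [[0, 0, 0], 0, 1],
  [[0, 0, 0], 0, 1],
  [[0, 0, 0], 0, 1],
  [[0, 0, 0], 0, 1],
  [[0, 0, 0], 0, 1],
  [[0, 0, 0.02], 0, 1],
  [[0, 0, 0.03], 0, 1],
  [[0, 0, 0.03], 0, 1],
], force=50)

```text
time: 8.08
eef_pos: [0.6243, 0.1503, 0.0358]
eef_rot: [1.239, 2.887, 0.0]
contact_force: [-0.3, -0.0, 0.5]
finger_gap: 0.0853
finger_force: 0.0
```

carry_out([
  [[0, 0, 0.02], 0, 1],
  [[0, 0, 0.02], 0, 1],
  [[0, 0, 0], 0, 1],
  [[0, 0, 0], 0, -1],
  [[0, 0, 0], 0, -1],
  [[0, 0, 0], 0, -1],
  [[0, 0, 0], 0, -1],
  [[0, 0, 0], 0, -1],
  [[0, 0, 0], 0, -1],
  [[0, 0, 0], 0, -1],
])

```text
time: 8.92
eef_pos: [0.6235, 0.1495, 0.0251]
eef_rot: [-1.24, -2.886, 0.003]
contact_force: [-2.7, -1.4, 5.5]
finger_gap: 0.0134
finger_force: 50.5
```

carry_out([
  [[0, 0, -0.006], 0, -1],
  [[0, 0, 0], 0.01, -1],
  [[0, 0, 0], 0.018, -1],
  [[0, 0, 0], 0.018, -1],
  [[0, 0, 0], 0.018, -1],
  [[0, 0, 0], 0.018, -1],
  [[0, 0, 0], 0.018, -1],
  [[0, 0, 0], 0.018, -1],
  [[0, 0, 0], 0, -1],
  [[0, 0, 0], 0, -1],
])

```text
time: 9.75
eef_pos: [0.6222, 0.1489, 0.0252]
eef_rot: [-2.198, -2.243, 0.007]
contact_force: [-3.1, -2.2, -6.3]
finger_gap: 0.013
finger_force: 50.7
```

```bash
python3 - <<'E'
from h import *
st()
spots("wrist",["pointer_tip","mark_tip"]); spots("side",["pointer_tip","mark_tip"])
E
```

```text
t 9.75 pos [0.6222 0.1489 0.0252] th 91.18 q7 -0.536 gap 0.013 F [-3.1 -2.2 -6.3]
wrist pointer_tip [(array([0.5672, 0.2609, 0.0254]), 0.92)]
wrist mark_tip [(array([0.5306, 0.2623, 0.023 ]), 0.48)]
side pointer_tip [(array([0.571 , 0.26  , 0.0262]), 0.59), (array([0.5007, 0.4687, 0.0012]), 0.47)]
side mark_tip [(array([0.5385, 0.2684, 0.0267]), 0.4)]
```

carry_out([
  [[0, 0, 0], 0.018, -1],
  [[0, 0, 0], 0.018, -1],
  [[0, 0, 0], 0.018, -1],
  [[0, 0, 0], 0.018, -1],
  [[0, 0, 0], 0.018, -1],
  [[0, 0, 0], 0.018, -1],
  [[0, 0, 0], 0.018, -1],
  [[0, 0, 0], 0.018, -1],
  [[0, 0, 0], 0.018, -1],
  [[0, 0, 0], 0.018, -1],
])

```text
time: 10.88
eef_pos: [0.6204, 0.15, 0.0252]
eef_rot: [-3.06, -0.709, 0.012]
contact_force: [-6.6, -3.2, -6.7]
finger_gap: 0.0131
finger_force: 50.4
```

carry_out([
  [[0, 0, 0], 0.018, -1],
  [[0, 0, 0], 0.018, -1],
  [[0, 0, 0], 0.018, -1],
  [[0, 0, 0], 0.018, -1],
  [[0, 0, 0], 0.018, -1],
  [[0, 0, 0], 0.018, -1],
  [[0, 0, 0], 0.018, -1],
  [[0, 0, 0], 0.018, -1],
  [[0, 0, 0], 0, -1],
  [[0, 0, 0], 0, -1],
])

```text
time: 11.72
eef_pos: [0.6203, 0.1517, 0.0252]
eef_rot: [3.064, -0.691, -0.011]
contact_force: [-7.2, -2.5, -5.1]
finger_gap: 0.0131
finger_force: 50.6
```

```bash
python3 - <<'E'
from h import *
st()
spots("wrist",["pointer_tip","mark_tip"]); spots("side",["pointer_tip","mark_tip"])
E
```

```text
t 11.72 pos [0.6203 0.1517 0.0252] th -25.42 q7 -1.953 gap 0.0131 F [-7.2 -2.5 -5.1]
wrist pointer_tip []
wrist mark_tip []
side pointer_tip [(array([0.5576, 0.2633, 0.0249]), 0.75)]
side mark_tip [(array([0.5369, 0.2637, 0.0286]), 0.64)]
```

carry_out([
  [[0, 0, 0], 0, 1],
  [[0, 0, 0], 0, 1],
  [[0, 0, 0], 0, 1],
  [[0, 0, 0], 0, 1],
  [[0, 0, 0], 0, 1],
  [[0, 0, 0], 0, 1],
  [[-0.007, 0.003, -0.07], 0, 1],
  [[0, 0, -0.07], 0, 1],
  [[0, 0, 0], -0.0195, 1],
  [[0, 0, 0], -0.0195, 1],
])

```text
time: 12.85
eef_pos: [0.6236, 0.1509, 0.0701]
eef_rot: [-3.126, 0.306, -0.006]
contact_force: [0.2, -0.2, 0.2]
finger_gap: 0.0856
finger_force: 0.0
```

carry_out([
  [[0, 0, 0], -0.0195, 1],
  [[0, 0, 0], -0.0195, 1],
  [[0, 0, 0], -0.0195, 1],
  [[0, 0, 0], -0.0195, 1],
  [[0, 0, 0], -0.0195, 1],
  [[0, 0, 0], -0.0195, 1],
  [[0, 0, 0], -0.0195, 1],
  [[0, 0, 0], -0.0195, 1],
  [[0, 0, 0], -0.0195, 1],
  [[0, 0, 0], -0.0195, 1],
])

```text
time: 13.68
eef_pos: [0.6224, 0.1503, 0.0686]
eef_rot: [2.734, 1.546, 0.001]
contact_force: [-0.5, -1.0, -0.6]
finger_gap: 0.0857
finger_force: 0.0
```

carry_out([
  [[0, 0, 0], -0.0195, 1],
  [[0, 0, 0], -0.0195, 1],
  [[0, 0, 0], -0.0195, 1],
  [[0, 0, 0], -0.0195, 1],
  [[0, 0, 0], -0.0195, 1],
  [[0, 0, 0], -0.0195, 1],
  [[0, 0, 0], -0.0195, 1],
  [[0, 0, 0], -0.0195, 1],
  [[0, 0, 0], -0.0195, 1],
  [[0, 0, 0], -0.0195, 1],
])

```text
time: 14.52
eef_pos: [0.6224, 0.1501, 0.0685]
eef_rot: [1.348, 2.837, 0.0]
contact_force: [0.2, -0.4, 0.5]
finger_gap: 0.0853
finger_force: 0.0
```

carry_out([
  [[0, 0, 0], -0.0195, 1],
  [[0, 0, 0], -0.0195, 1],
  [[0, 0, 0], -0.0195, 1],
  [[0, 0, 0], -0.012, 1],
  [[0, 0, 0], 0, 1],
  [[0, 0, 0], 0, 1],
])

```text
time: 15.02
eef_pos: [0.6222, 0.15, 0.0683]
eef_rot: [0.705, 3.061, 0.0]
contact_force: [0.4, -0.1, -0.4]
finger_gap: 0.0856
finger_force: 0.0
```

```bash
python3 - <<'E'
from h import *
s,th=st()
im,d,cal=spots("wrist",["pointer_tip","mark_tip","stop_face"]); cv2.imwrite("pics/w3.png",im)
P=cloud(d,cal); m=(P[...,2]>.075)&(P[...,2]<.09)&(abs(P[...,0]-.622)<.05)&(abs(P[...,1]-.15)<.05)
print(cv2.minAreaRect((P[m][:,:2]*1000).astype(np.float32)))
spots("side",["pointer_tip","mark_tip"])
E
```

```text
t 15.02 pos [0.6222 0.15   0.0683] th 154.07 q7 0.351 gap 0.0856 F [ 0.4 -0.1 -0.4]
wrist pointer_tip [(array([0.5535, 0.262 , 0.027 ]), 0.78), (array([0.545 , 0.1469, 0.0155]), 0.46)]
wrist mark_tip [(array([0.5303, 0.263 , 0.0217]), 0.84), (array([0.7691, 0.1647, 0.0003]), 0.34)]
wrist stop_face [(array([0.5461, 0.1462, 0.0171]), 0.84)]
((621.9804077148438, 150.2931365966797), (13.96342658996582, 49.06782531738281), 64.67548370361328)
side pointer_tip [(array([0.5548, 0.2625, 0.028 ]), 0.77), (array([ 0.5006,  0.4681, -0.0008]), 0.7)]
side mark_tip [(array([0.534 , 0.2628, 0.0271]), 0.66)]
```

View pics/w3.png

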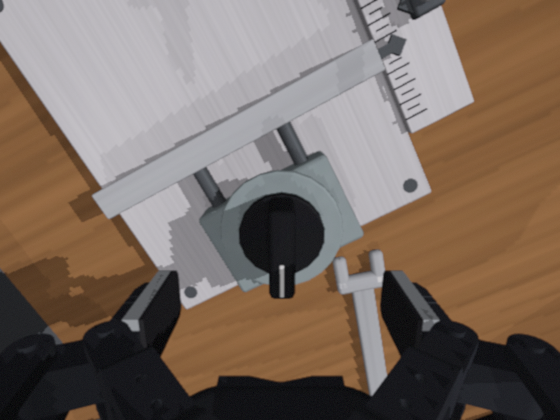

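The view shows the bar in line with the tool at (282,245), the pointer at (397,45) and the clip at (420,5), with about 21 mm left to go. I'll grip again and turn further.

carry_out([
  [[0, 0, 0.07], -0.002, 1],
  [[0, 0, 0.07], 0, 1],
  [[0, 0, 0], 0, 1],
  [[0, 0, 0], 0, -1],
  [[0, 0, 0], 0, -1],
  [[0, 0, 0], 0, -1],
  [[0, 0, 0], 0, -1],
  [[0, 0, 0], 0, -1],
  [[0, 0, 0], 0, -1],
  [[0, 0, 0], 0, -1],
])

```text
time: 16.2
eef_pos: [0.6225, 0.1507, 0.0273]
eef_rot: [0.681, 3.066, 0.001]
contact_force: [-1.0, -0.8, 3.9]
finger_gap: 0.0128
finger_force: 50.9
```

carry_out([
  [[0, 0, 0], 0.01, -1],
  [[0, 0, 0], 0.018, -1],
  [[0, 0, 0], 0.018, -1],
  [[0, 0, 0], 0.018, -1],
  [[0, 0, 0], 0.018, -1],
  [[0, 0, 0], 0.018, -1],
  [[0, 0, 0], 0.018, -1],
  [[0, 0, 0], 0.018, -1],
  [[0, 0, 0], 0.018, -1],
  [[0, 0, 0], 0.018, -1],
])

```text
time: 17.03
eef_pos: [0.6222, 0.1505, 0.0273]
eef_rot: [2.167, 2.274, 0.001]
contact_force: [-2.7, 0.2, 3.8]
finger_gap: 0.0129
finger_force: 50.9
```

carry_out([
  [[0, 0, 0], 0.018, -1],
  [[0, 0, 0], 0.018, -1],
  [[0, 0, 0], 0.018, -1],
  [[0, 0, 0], 0.018, -1],
  [[0, 0, 0], 0.018, -1],
  [[0, 0, 0], 0.018, -1],
  [[0, 0, 0], 0.018, -1],
  [[0, 0, 0], 0.018, -1],
  [[0, 0, 0], 0.018, -1],
  [[0, 0, 0], 0.018, -1],
])

```text
time: 17.87
eef_pos: [0.6219, 0.1507, 0.0272]
eef_rot: [-3.048, -0.759, 0.0]
contact_force: [-1.6, 0.4, 5.7]
finger_gap: 0.013
finger_force: 51.0
```

carry_out([
  [[0, 0, 0], 0.018, -1],
  [[0, 0, 0], 0.018, -1],
  [[0, 0, 0], 0.018, -1],
  [[0, 0, 0], 0.018, -1],
  [[0, 0, 0], 0.018, -1],
  [[0, 0, 0], 0, -1],
  [[0, 0, 0], 0, -1],
])

```text
time: 18.45
eef_pos: [0.6218, 0.1509, 0.0272]
eef_rot: [-3.139, 0.114, 0.0]
contact_force: [-1.3, 0.7, 5.7]
finger_gap: 0.0131
finger_force: 51.2
```

```bash
python3 - <<'E'
from h import *
st()
for i in range(2): spots("side",["pointer_tip","mark_tip"])
im,d,cal=spots("top",["pointer_tip","mark_tip"])
E
```

```text
t 18.45 pos [0.6218 0.1509 0.0272] th -4.18 q7 -1.649 gap 0.0131 F [-1.3  0.7  5.7]
side pointer_tip [(array([0.5428, 0.262 , 0.0276]), 0.63)]
side mark_tip [(array([0.5381, 0.2657, 0.0243]), 0.52)]
side pointer_tip []
side mark_tip [(array([0.5364, 0.2629, 0.0261]), 0.42)]
top pointer_tip []
top mark_tip []
```

carry_out([
  [[0, 0, 0], 0, 1],
  [[0, 0, 0], 0, 1],
  [[0, 0, 0], 0, 1],
  [[0, 0, 0], 0, 1],
  [[0, 0, 0], 0, 1],
  [[0, 0, 0], 0, 1],
  [[0, 0, -0.07], 0, 1],
  [[0, 0, -0.07], 0, 1],
  [[0, 0, 0], -0.0195, 1],
  [[0, 0, 0], -0.0195, 1],
])

```text
time: 19.73
eef_pos: [0.6232, 0.1508, 0.0698]
eef_rot: [3.129, 0.28, 0.005]
contact_force: [-1.3, 0.2, -0.2]
finger_gap: 0.0854
finger_force: 0.0
```

carry_out([
  [[0, 0, 0], -0.0195, 1],
  [[0, 0, 0], -0.0195, 1],
  [[0, 0, 0], -0.0195, 1],
  [[0, 0, 0], -0.0195, 1],
  [[0, 0, 0], -0.0195, 1],
  [[0, 0, 0], -0.0195, 1],
  [[0, 0, 0], -0.0195, 1],
  [[0, 0, 0], -0.0195, 1],
  [[0, 0, 0], -0.0195, 1],
  [[0, 0, 0], -0.0195, 1],
])

```text
time: 20.57
eef_pos: [0.6219, 0.1502, 0.0683]
eef_rot: [2.399, 2.028, -0.0]
contact_force: [-0.6, -0.6, 0.1]
finger_gap: 0.0853
finger_force: 0.0
```

carry_out([
  [[0, 0, 0], -0.0195, 1],
  [[0, 0, 0], -0.0195, 1],
  [[0, 0, 0], -0.0195, 1],
  [[0, 0, 0], -0.0195, 1],
  [[0, 0, 0], -0.0195, 1],
  [[0, 0, 0], -0.0195, 1],
  [[0, 0, 0], -0.0195, 1],
  [[0, 0, 0], -0.0195, 1],
  [[0, 0, 0], -0.0195, 1],
  [[0, 0, 0], -0.0195, 1],
])

```text
time: 21.4
eef_pos: [0.622, 0.15, 0.0683]
eef_rot: [0.797, 3.039, -0.001]
contact_force: [0.5, 0.3, -0.5]
finger_gap: 0.0857
finger_force: 0.0
```

carry_out([
  [[0, 0, 0], -0.0195, 1],
  [[0, 0, 0], -0.0195, 1],
  [[0, 0, 0], -0.0195, 1],
  [[0, 0, 0], -0.012, 1],
  [[0, 0, 0], 0, 1],
  [[0, 0, 0], 0, 1],
])

```text
time: 21.9
eef_pos: [0.622, 0.15, 0.0681]
eef_rot: [-0.123, -3.139, 0.0]
contact_force: [0.9, -0.9, -0.6]
finger_gap: 0.0856
finger_force: 0.0
```

```bash
python3 - <<'E'
from h import *
s,th=st()
im,d,cal=spots("wrist",["pointer_tip","mark_tip","stop_face"]); cv2.imwrite("pics/w4.png",im)
P=cloud(d,cal); m=(P[...,2]>.075)&(P[...,2]<.09)&(abs(P[...,0]-.622)<.05)&(abs(P[...,1]-.15)<.05)
print(cv2.minAreaRect((P[m][:,:2]*1000).astype(np.float32)))
# bed/stop yaw from wrist
m=(abs(P[...,2]-.038)<.003)&(abs(P[...,0]-.545)<.04)
q=(P[m][:,:2]*1000).astype(np.float32); print("stop",cv2.minAreaRect(q))
spots("side",["pointer_tip","mark_tip"])
E
```

```text
t 21.9 pos [0.622  0.15   0.0681] th 175.5 q7 0.675 gap 0.0856 F [ 0.9 -0.9 -0.6]
wrist pointer_tip [(array([0.5374, 0.262 , 0.0245]), 0.64), (array([0.5307, 0.2594, 0.0244]), 0.19)]
wrist mark_tip [(array([0.5325, 0.2631, 0.0224]), 0.65)]
wrist stop_face [(array([0.5285, 0.143 , 0.0184]), 0.9)]
((621.9053955078125, 150.1811981201172), (13.912331581115723, 49.203285217285156), 85.16314697265625)
stop ((540.4436645507812, 166.4981689453125), (18.01781463623047, 228.09864807128906), 1.864832878112793)
side pointer_tip [(array([0.5416, 0.2632, 0.025 ]), 0.65)]
side mark_tip [(array([0.5374, 0.2653, 0.0234]), 0.41)]
```

View pics/w4.png

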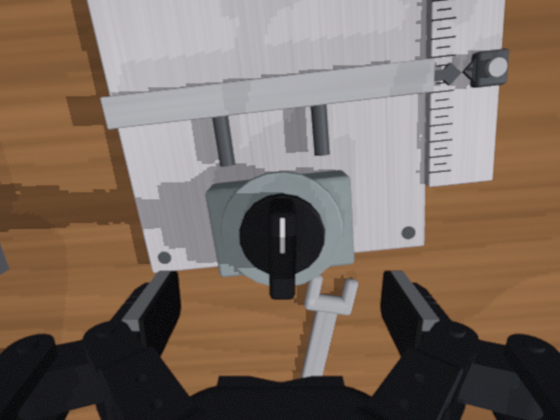

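```bash
python3 - <<'E'
from h import *
im=cv2.imread("pics/w4.png")[40:110,410:520]
cv2.imwrite("pics/c4.png",cv2.resize(im,None,fx=7,fy=7,interpolation=cv2.INTER_CUBIC))
E
```

```text
(no output)
```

View pics/c4.png

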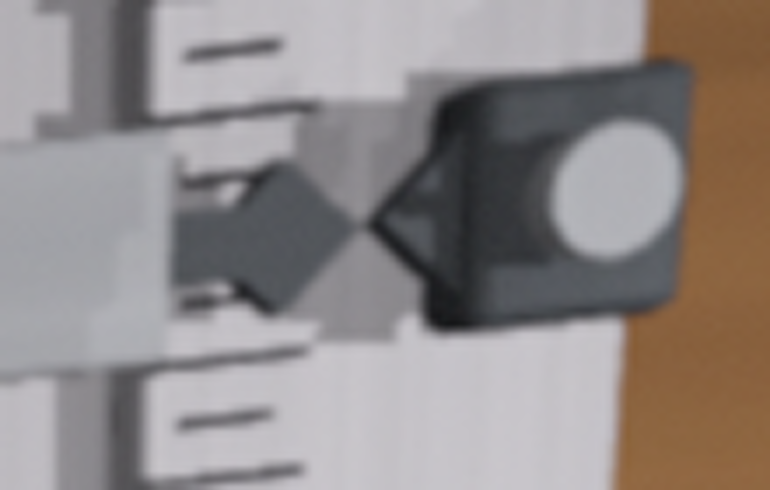

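```bash
cat >> h.py <<'E'
def tips(pp,pm,cal,d,yaw=1.75):
    e=np.array([np.cos(np.radians(yaw)),np.sin(np.radians(yaw))]); f=np.array([-e[1],e[0]]); R=np.array(cal["R"]); C=-R.T@np.array(cal["t"])
    o=[]
    for (u,v),zs in ((pp,(.024,.0255,.027)),(pm,(.022,.0235,.025,))):
        r=R.T@np.array([(u-cal["cx"])/cal["fx"],(v-cal["cy"])/cal["fy"],1])
        for z in zs:
            q=C+r*(z-C[2])/r[2]; print(z,"along x",(q[:2]@e*1000).round(2),"y",(q[:2]@f*1000).round(2))
E
python3 - <<'E'
from h import *
im,d,cal=snap("wrist"); P=cloud(d,cal)
for u,v in ((450,72),(455,72),(458,72),(471,71),(475,71),(480,72),(440,55),(445,88)): print(u,v,(P[v,u]*1000).round(1))
tips((461.2,72.4),(463,71.3),cal,d)
E
```

```text
450 72 [536.6 256.   26.8]
455 72 [536.9 258.7  27.2]
458 72 [537.  260.2  27.7]
471 71 [537.  268.3  26.7]
475 71 [537.2 270.1  27.6]
480 72 [538.  272.4  28.9]
440 55 [526.3 252.2  20.8]
445 88 [545.2 256.9  19.7]
0.024 along x 544.99 y 247.42
0.0255 along x 545.04 y 246.67
0.027 along x 545.1 y 245.93
0.022 along x 544.41 y 249.46
0.0235 along x 544.47 y 248.7
0.025 along x 544.53 y 247.95
```

The crop shows the pointer tip at (461,72.4) and the mark tip at (463,71.3): about 0.6 mm to go, roughly 6° more. I'll grip and nudge.

carry_out([
  [[0, 0, 0.07], 0.001, 1],
  [[0, 0, 0.07], 0, 1],
  [[0, 0, 0], 0, 1],
  [[0, 0, 0], 0, -1],
  [[0, 0, 0], 0, -1],
  [[0, 0, 0], 0, -1],
  [[0, 0, 0], 0, -1],
  [[0, 0, 0], 0, -1],
  [[0, 0, 0], 0, -1],
  [[0, 0, 0], 0, -1],
])

```text
time: 23.13
eef_pos: [0.6225, 0.1508, 0.0273]
eef_rot: [0.129, 3.138, 0.001]
contact_force: [-0.0, 0.4, 3.1]
finger_gap: 0.0132
finger_force: 50.9
```

carry_out([
  [[0, 0, 0], 0.008, -1],
  [[0, 0, 0], 0.008, -1],
  [[0, 0, 0], 0, -1],
  [[0, 0, 0], 0, -1],
])

```text
time: 23.47
eef_pos: [0.6225, 0.1508, 0.0273]
eef_rot: [0.285, 3.128, 0.0]
contact_force: [-1.5, -0.3, 5.1]
finger_gap: 0.0127
finger_force: 51.2
```

```bash
python3 - <<'E'
from h import *
st(); im,d,cal=snap("wrist"); np.savez("c5.npz",d=d,im=im,R=cal["R"],t=cal["t"])
R,t=np.array(cal["R"]),np.array(cal["t"]); p=R@np.array([.537,.263,.026])+t; u,v=p[0]/p[2]*cal["fx"]+cal["cx"],p[1]/p[2]*cal["fy"]+cal["cy"]; print(u,v)
u0,v0=int(np.clip(u-50,0,460)),int(np.clip(v-35,0,350)); print(u0,v0)
cv2.imwrite("pics/c5.png",cv2.resize(im[v0:v0+70,u0:u0+100],None,fx=8,fy=8,interpolation=cv2.INTER_CUBIC))
E
```

```text
t 23.47 pos [0.6225 0.1508 0.0273] th 169.59 q7 0.554 gap 0.0127 F [-1.5 -0.3  5.1]
486.54130113032613 37.586098673597974
436 2
```

View pics/c5.png

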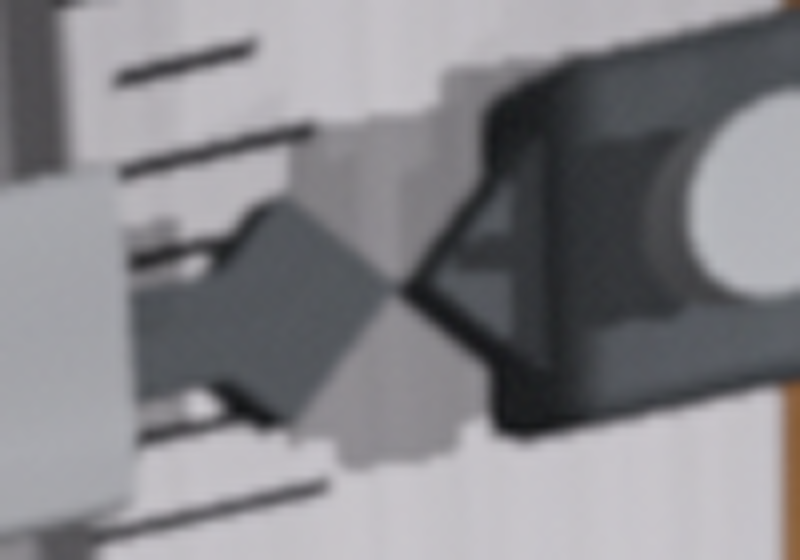

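```bash
python3 - <<'E'
from h import *
im,d,cal=snap("wrist"); P=cloud(d,cal)
tips((485,38.4),(486.6,38.2),cal,d)
m=(abs(P[...,2]-.038)<.0025)&(abs(P[...,0]-.54)<.03)&(P[...,1]<.244)
q=(P[m][:,:2]*1000).astype(np.float32); print("stop",cv2.minAreaRect(q))
im,d,cal=snap("top"); P=cloud(d,cal)
m=(abs(P[...,2]-.038)<.0025)&(abs(P[...,0]-.54)<.04)&(P[...,1]<.244)
q=(P[m][:,:2]*1000).astype(np.float32); print("stop",cv2.minAreaRect(q), len(q))
E
```

```text
0.024 along x 544.87 y 246.9
0.0255 along x 544.95 y 246.05
0.027 along x 545.03 y 245.21
0.022 along x 544.83 y 248.77
0.0235 along x 544.91 y 247.92
0.025 along x 544.99 y 247.07
stop ((540.4824829101562, 147.327880859375), (18.0291805267334, 189.886474609375), 1.857743740081787)
stop ((534.741943359375, 84.68619537353516), (69.86558532714844, 311.3159484863281), 1.4553658962249756) 648
```

Lined up to within about 0.1 mm. I'll release the knob and travel to above the lid's tab.

carry_out([
  [[0, 0, 0], 0, 1],
  [[0, 0, 0], 0, 1],
  [[0, 0, 0], 0, 1],
  [[0, 0, 0], 0, 1],
  [[0, 0, 0], 0, 1],
  [[0, 0, 0], 0, 1],
  [[0, 0, -0.1], 0, 1],
  [[0, 0, -0.12], 0, 1],
  [[0, 0, -0.12], 0, 1],
  [[0, 0, 0], 0.0197, 1],
])

```text
time: 24.45
eef_pos: [0.6266, 0.1531, 0.1353]
eef_rot: [0.481, 3.094, 0.01]
contact_force: [0.9, 0.8, 0.8]
finger_gap: 0.0856
finger_force: 0.0
```

carry_out([
  [[0, 0, 0], 0.0197, 1],
  [[0, 0, 0], 0.0197, 1],
  [[0, 0, 0], 0.0197, 1],
  [[0, 0, 0], 0.0197, 1],
  [[0, 0, 0], 0.0197, 1],
  [[0, 0, 0], 0.0197, 1],
  [[0, 0, 0], 0.0197, 1],
  [[0, 0, 0], 0.0197, 1],
  [[0, 0, 0], 0.0197, 1],
  [[0, 0, 0], 0.0197, 1],
])

```text
time: 25.28
eef_pos: [0.6218, 0.1506, 0.1283]
eef_rot: [-2.198, -2.244, 0.0]
contact_force: [0.3, -0.0, 0.5]
finger_gap: 0.0854
finger_force: 0.0
```

carry_out([
  [[-0.1137, -0.0434, 0], 0, 1],
  [[-0.1137, -0.0434, 0], 0, 1],
  [[-0.1137, -0.0434, 0], 0, 1],
  [[-0.1137, -0.0434, 0], 0, 1],
  [[-0.1137, -0.0434, 0], 0, 1],
  [[-0.1137, -0.0434, 0], 0, 1],
  [[-0.1137, -0.0434, 0], 0, 1],
  [[0, 0, 0], 0, 1],
  [[0, 0, 0], 0, 1],
])

```text
time: 26.03
eef_pos: [0.536, -0.0939, 0.1283]
eef_rot: [2.198, 2.244, -0.002]
contact_force: [-0.4, 1.3, 0.2]
finger_gap: 0.0854
finger_force: 0.0
```

```bash
python3 - <<'E'
from h import *
im,d,cal=snap("wrist"); P=cloud(d,cal)
def rect(m): print(cv2.minAreaRect((P[m&(d>0)][:,:2]*1000).astype(np.float32)),np.median(P[m&(d>0)][:,2]))
l=(abs(P[...,0]-.54)<.05)&(abs(P[...,1]+.09)<.05)
rect(l&(P[...,2]>.08)&(P[...,2]<.11))
rect((abs(P[...,2]-.065)<.003)&(abs(P[...,0]-.54)<.15)&(P[...,1]<-.04))
go([.538,-.0905,.037],91.7)
E
```

```text
((535.6611328125, -89.71885681152344), (14.003508567810059, 39.55281066894531), 1.4518799781799316) 0.0963509112993376
((537.0647583007812, -132.0264892578125), (243.94725036621094, 134.2323455810547), 1.7097015380859375) 0.06463715542431663
t 26.08 pos [ 0.5371 -0.0914  0.1285] th 91.4 q7 -0.079 gap 0.0854 F [ 0.1  0.2 -0.1]
turn deg -0.3 units -0.0008 rows 0.0 shift units [0.003  0.0032 0.3049] rows 2.3
```

carry_out([
  [[0.005, -0.005, 0.1], 0, 1],
  [[0, 0, 0.12], 0, 1],
  [[0, 0, 0.06], 0, 1],
  [[0, 0, 0.025], 0, 1],
  [[0, 0, 0], 0, 1],
  [[0, 0, 0], 0, -1],
  [[0, 0, 0], 0, -1],
  [[0, 0, 0], 0, -1],
  [[0, 0, 0], 0, -1],
  [[0, 0, 0], 0, -1],
], force=20)

```text
time: 26.92
eef_pos: [0.5364, -0.0893, 0.0378]
eef_rot: [2.191, 2.25, 0.002]
contact_force: [-0.0, 0.0, -0.7]
finger_gap: 0.0255
finger_force: 0.0
```

carry_out([
  [[0, 0, 0], 0, -1],
  [[0, 0, 0], 0, -1],
  [[0, 0, 0], 0, -1],
  [[-0.007, 0, -0.02], 0, -1],
  [[-0.007, 0, -0.02], 0, -1],
  [[-0.008, 0, -0.02], 0, -1],
  [[0, 0, 0], 0, -1],
  [[0, 0, 0], 0, -1],
])

```text
time: 27.58
eef_pos: [0.5361, -0.0963, 0.0553]
eef_rot: [2.192, 2.249, 0.001]
contact_force: [-0.8, 0.2, -3.9]
finger_gap: 0.0136
finger_force: 20.2
```

```bash
cat >> h.py <<'E'
def lidtilt(cams=("side","top")):
    for c in cams:
        im,d,cal=snap(c); r=outline_of(c,"lid")
        for nm in ("lid","lid_back"): print(c,nm,[(w(c,x["centre"],cal).round(4),round(x["confidence"],2)) for x in spot_point(c,nm)[:1]])
        if not r: print("none");continue
        P=cloud(d,cal)[cv2.erode(r[0]["mask"].astype(np.uint8),np.ones((3,3)))>0]; P=P[P[:,2]>-.01]
        best=None; rng=np.random.default_rng(0)
        for _ in range(300):
            a,b,e=P[rng.choice(len(P),3)]; n=np.cross(b-a,e-a); L=np.linalg.norm(n)
            if L<1e-5: continue
            n/=L; k=(abs((P-a)@n)<.002).sum()
            if best is None or k>best[0]: best=(k,n*np.sign(n[2]))
        n=best[1]; print(c,"plane",best[0],len(P),"normal",n.round(3),"tilt",np.degrees(np.arccos(n[2])).round(1),"zrange",np.percentile(P[:,2],[1,99]).round(3))
E
python3 - <<'E'
from h import *
st(); lidtilt()
E
```

```text
t 27.58 pos [ 0.5361 -0.0963  0.0553] th 91.48 q7 -0.12 gap 0.0136 F [-0.8  0.2 -3.9]
side lid [(array([ 0.5354, -0.1398,  0.0701]), 0.86)]
side lid_back [(array([ 0.5396, -0.206 ,  0.0796]), 0.82)]
side plane 1923 2416 normal [ 0.001 -0.008  1.   ] tilt 0.5 zrange [0.08  0.116]
top lid [(array([ 0.5375, -0.1437,  0.0703]), 0.57)]
top lid_back [(array([ 0.5354, -0.2051,  0.077 ]), 0.73)]
top plane 2901 3727 normal [ 0.003 -0.001  1.   ] tilt 0.2 zrange [0.079 0.114]
```

The lid lifted flat because pad friction holds it level. I'll seat it again, push its plug against the tub's -y inner wall, and make the tipping arc with that contact, so the back edge stays down.

carry_out([
  [[0.008, 0, 0.02], 0, -1],
  [[0.007, 0, 0.02], 0, -1],
  [[0.007, 0, 0.019], 0, -1],
  [[0, 0, 0], 0, -1],
  [[0, 0, 0], 0, -1],
], force=20)

```text
time: 28.4
eef_pos: [0.5356, -0.0889, 0.0366]
eef_rot: [-2.191, -2.251, 0.001]
contact_force: [0.2, -0.8, -1.7]
finger_gap: 0.0135
finger_force: 21.1
```

carry_out([
  [[-0.008, 0, 0], 0, -1],
  [[-0.008, 0, 0], 0, -1],
  [[-0.006, 0, 0], 0, -1],
  [[0, 0, 0], 0, -1],
])

```text
time: 28.73
eef_pos: [0.5356, -0.0934, 0.0371]
eef_rot: [-2.189, -2.251, -0.003]
contact_force: [-1.0, 4.5, -1.0]
finger_gap: 0.0139
finger_force: 21.2
```

carry_out([
  [[-0.005, 0, -0.014], 0, -1],
  [[-0.006, 0, -0.014], 0, -1],
  [[-0.0065, 0, -0.0135], 0, -1],
  [[-0.0065, 0, -0.0135], 0, -1],
  [[0, 0, 0], 0, -1],
  [[0, 0, 0], 0, -1],
])

```text
time: 29.23
eef_pos: [0.5358, -0.1016, 0.0543]
eef_rot: [-2.19, -2.251, -0.001]
contact_force: [-0.7, 5.5, 1.2]
finger_gap: 0.0136
finger_force: 21.3
```

```bash
python3 - <<'E'
from h import *
st(); lidtilt()
E
```

```text
t 29.23 pos [ 0.5358 -0.1016  0.0543] th 91.58 q7 -0.109 gap 0.0136 F [-0.7  5.5  1.2]
side lid [(array([ 0.5345, -0.1351,  0.0623]), 0.77)]
side lid_back [(array([ 0.5385, -0.204 ,  0.0594]), 0.81)]
side plane 1939 2204 normal [ 0.006 -0.176  0.984] tilt 10.1 zrange [0.065 0.116]
top lid [(array([ 0.5362, -0.1421,  0.0636]), 0.67)]
top lid_back [(array([ 0.538 , -0.2054,  0.0608]), 0.72)]
top plane 3005 3795 normal [ 0.004 -0.185  0.983] tilt 10.6 zrange [0.064 0.116]
```

carry_out([
  [[-0.0077, 0, -0.0135], 0, -1],
  [[-0.0077, 0, -0.0135], 0, -1],
  [[-0.0088, 0, -0.0128], 0, -1],
  [[-0.0088, 0, -0.0128], 0, -1],
  [[-0.0098, 0, -0.012], 0, -1],
  [[-0.0098, 0, -0.012], 0, -1],
  [[-0.0108, 0, -0.011], 0, -1],
  [[-0.0108, 0, -0.011], 0, -1],
  [[0, 0, 0], 0, -1],
  [[0, 0, 0], 0, -1],
])

```text
time: 30.47
eef_pos: [0.5368, -0.1265, 0.0837]
eef_rot: [2.192, 2.249, -0.001]
contact_force: [-1.6, 2.3, 0.7]
finger_gap: 0.0135
finger_force: 21.5
```

```bash
python3 - <<'E'
from h import *
st(); lidtilt()
E
```

```text
t 30.47 pos [ 0.5368 -0.1265  0.0837] th 91.48 q7 -0.052 gap 0.0135 F [-1.6  2.3  0.7]
side lid [(array([ 0.535 , -0.1416,  0.0866]), 0.9)]
side lid_back [(array([ 0.5379, -0.2032,  0.0565]), 0.88)]
side plane 666 871 normal [ 0.011 -0.496  0.868] tilt 29.7 zrange [0.07  0.152]
top lid [(array([ 0.5365, -0.1451,  0.0855]), 0.71)]
top lid_back [(array([ 0.5372, -0.2029,  0.058 ]), 0.74)]
top plane 2788 3126 normal [ 0.014 -0.503  0.864] tilt 30.2 zrange [0.065 0.149]
```

carry_out([
  [[-0.0118, 0, -0.0103], 0, -1],
  [[-0.0118, 0, -0.0103], 0, -1],
  [[-0.0125, 0, -0.0093], 0, -1],
  [[-0.012, 0, -0.009], 0, -1],
  [[0, 0, 0], 0, -1],
  [[0, 0, 0], 0, -1],
  [[0, 0, 0], 0, -1],
])

```text
time: 31.45
eef_pos: [0.5369, -0.1397, 0.0949]
eef_rot: [-2.192, -2.25, -0.0]
contact_force: [-0.6, -0.0, -2.4]
finger_gap: 0.0138
finger_force: 21.0
```

```bash
python3 - <<'E'
from h import *
st(); lidtilt(["top"])
E
```

```text
t 31.45 pos [ 0.5369 -0.1397  0.0949] th 91.51 q7 -0.02 gap 0.0138 F [-0.6 -0.  -2.4]
top lid [(array([ 0.5369, -0.1595,  0.0926]), 0.77)]
top lid_back [(array([0.5081, 0.4634, 0.0026]), 0.56)]
top plane 3007 3350 normal [ 0.013 -0.521  0.854] tilt 31.4 zrange [0.074 0.162]
```

carry_out([
  [[0, 0, 0], 0, -1],
  [[0, 0, 0], 0, -1],
  [[0, 0, -0.03], 0, -1],
  [[0, 0, -0.06], 0, -1],
  [[0, 0, -0.07], 0, -1],
  [[0, 0, -0.06], 0, -1],
  [[0, 0, 0], 0, -1],
], force=70)

```text
time: 32.23
eef_pos: [0.5401, -0.14, 0.1649]
eef_rot: [2.187, 2.246, 0.007]
contact_force: [0.8, 0.4, -2.2]
finger_gap: 0.013
finger_force: 71.9
```

```bash
python3 - <<'E'
from h import *
st(); lidtilt(["top"])
E
```

```text
t 32.23 pos [ 0.5401 -0.14    0.1649] th 91.52 q7 0.022 gap 0.013 F [ 0.8  0.4 -2.2]
top lid [(array([ 0.5417, -0.1569,  0.1636]), 0.56)]
top lid_back []
top plane 3490 3819 normal [ 0.004 -0.513  0.858] tilt 30.9 zrange [0.146 0.232]
```

carry_out([
  [[-0.08, 0, 0], 0, -1],
  [[-0.12, 0, 0], 0, -1],
  [[-0.12, 0, 0], 0, -1],
  [[-0.12, 0, 0], 0, -1],
  [[-0.12, 0, 0], 0, -1],
  [[-0.1, 0, 0], 0, -1],
  [[-0.067, 0, 0], 0, -1],
  [[0, 0, 0], 0, -1],
])

```text
time: 33.1
eef_pos: [0.5402, -0.3652, 0.1589]
eef_rot: [2.201, 2.241, -0.007]
contact_force: [-0.5, -0.3, -3.2]
finger_gap: 0.0127
finger_force: 71.8
```

carry_out([
  [[0, 0, 0.08], 0, -1],
  [[0, 0, 0.1], 0, -1],
  [[0, 0, 0.1], 0, -1],
  [[0, 0, 0.08], 0, -1],
  [[0, 0, 0.04], 0, -1],
  [[0, 0, 0.02], 0, -1],
  [[0, 0, 0], 0, -1],
])

```text
time: 33.68
eef_pos: [0.5419, -0.3567, 0.0331]
eef_rot: [-2.189, -2.249, 0.001]
contact_force: [-0.6, -0.2, -2.5]
finger_gap: 0.0125
finger_force: 71.7
```

```bash
python3 - <<'E'
from h import *
st(); lidtilt()
E
```

```text
t 33.68 pos [ 0.5419 -0.3567  0.0331] th 91.55 q7 0.322 gap 0.0125 F [-0.6 -0.2 -2.5]
side lid [(array([ 0.5417, -0.3712,  0.0317]), 0.8)]
side lid_back [(array([ 0.5423, -0.4357,  0.0074]), 0.75)]
side plane 172 270 normal [ 0.012 -0.479  0.878] tilt 28.6 zrange [0.051 0.097]
top lid [(array([ 0.544 , -0.3806,  0.0374]), 0.9)]
top lid_back [(array([ 0.5441, -0.4354,  0.0103]), 0.61)]
top plane 2576 2803 normal [ 0.01  -0.512  0.859] tilt 30.8 zrange [0.019 0.101]
```

carry_out([
  [[0, 0, 0], 0, -1],
  [[0.011, 0, 0.02], 0, -1],
  [[0.012, 0, 0.016], 0, -1],
  [[0.012, 0, 0.015], 0, -1],
  [[0.011, 0, 0.014], 0, -1],
  [[0.011, 0, 0.016], 0, -1],
  [[0.011, 0, 0.016], 0, -1],
  [[0.011, 0, 0.017], 0, -1],
  [[0.008, 0, 0.018], 0, -1],
  [[0.008, 0, 0.018], 0, -1],
], force=20)

```text
time: 34.92
eef_pos: [0.5428, -0.3266, -0.0092]
eef_rot: [-2.189, -2.252, -0.002]
contact_force: [-1.8, 3.9, 8.3]
finger_gap: 0.0127
finger_force: 72.0
```

carry_out([
  [[0.007, 0, 0.016], 0, -1],
  [[0, 0, 0.004], 0, -1],
  [[0, 0, 0], 0, -1],
  [[0, 0, 0], 0, -1],
])

```text
time: 35.25
eef_pos: [0.5427, -0.3239, -0.0156]
eef_rot: [-2.188, -2.252, -0.003]
contact_force: [-0.7, 4.8, 3.3]
finger_gap: 0.0128
finger_force: 71.9
```

```bash
python3 - <<'E'
from h import *
st(); lidtilt(["top"])
E
```

```text
t 35.25 pos [ 0.5427 -0.3239 -0.0156] th 91.66 q7 0.26 gap 0.0128 F [-0.7  4.8  3.3]
top lid [(array([ 0.5439, -0.3692,  0.0015]), 0.66)]
top lid_back [(array([ 0.5445, -0.4324,  0.0057]), 0.81)]
none
```

carry_out([
  [[0, 0, 0], 0, 1],
  [[0, 0, 0], 0, 1],
  [[0, 0, 0], 0, 1],
  [[0, 0, 0], 0, 1],
  [[0, 0, 0], 0, 1],
  [[0, 0, 0], 0, 1],
  [[0, 0, -0.1], 0, 1],
  [[0, 0, -0.12], 0, 1],
  [[0, 0, -0.12], 0, 1],
  [[0, 0, -0.1], 0, 1],
], force=50)

```text
time: 36.28
eef_pos: [0.5424, -0.3274, 0.118]
eef_rot: [2.191, 2.25, 0.001]
contact_force: [0.3, -0.4, -0.0]
finger_gap: 0.0855
finger_force: 0.0
```

carry_out([
  [[0.1, 0, 0], 0, 1],
  [[0.12, 0, 0], 0, 1],
  [[0.12, 0, 0], 0, 1],
  [[0.1, 0, 0], 0, 1],
  [[0.06, 0, 0], 0, 1],
  [[0, 0, 0], 0, 1],
  [[0, 0, 0], 0, 1],
])

```text
time: 36.87
eef_pos: [0.5382, -0.1762, 0.1161]
eef_rot: [2.189, 2.254, 0.0]
contact_force: [0.1, -0.4, 0.1]
finger_gap: 0.0854
finger_force: 0.0
```

```bash
python3 - <<'E'
from h import *
st(); im,d,cal=snap("wrist","w6.png"); P=cloud(d,cal)
for n in ("bar1","tub"): print(n,[(w("wrist",x["centre"],cal).round(4),round(x["confidence"],2)) for x in spot_point("wrist",n)])
m=((P[...,2]>.036)&(P[...,2]<.054)&(abs(P[...,0]-.537)<.11)&(abs(P[...,1]+.132)<.055)&(d>0)).astype(np.uint8)
n,l,s,c=cv2.connectedComponentsWithStats(m)
for i in range(1,n):
    if s[i,4]>60:
        q=P[l==i]; print(s[i,4],cv2.minAreaRect((q[:,:2]*1000).astype(np.float32)),np.percentile(q[:,2],[5,50,95]).round(4))
lidtilt(["top"])
E
```

```text
t 36.87 pos [ 0.5382 -0.1762  0.1161] th 91.68 q7 0.075 gap 0.0854 F [ 0.1 -0.4  0.1]
bar1 [(array([ 0.6064, -0.1258,  0.0073]), 0.81), (array([ 0.4706, -0.1396,  0.0033]), 0.67)]
tub [(array([ 0.5355, -0.1362,  0.0019]), 0.9)]
114 ((440.7374572753906, -77.38540649414062), (27.348411560058594, 0.42670997977256775), 1.343300461769104) [0.0391 0.0455 0.0516]
2530 ((603.8790283203125, -125.67402648925781), (12.710714340209961, 89.75627136230469), 3.3133656978607178) [0.0391 0.0445 0.0456]
2459 ((468.3243408203125, -142.155517578125), (13.003612518310547, 89.99891662597656), 2.8851003646850586) [0.0391 0.0444 0.0456]
top lid [(array([ 0.5417, -0.3685, -0.0024]), 0.97)]
top lid_back [(array([ 0.543 , -0.433 ,  0.0062]), 0.67)]
top plane 2182 2972 normal [-0.003  0.014  1.   ] tilt 0.8 zrange [0.007 0.016]
```

View pics/w6.png

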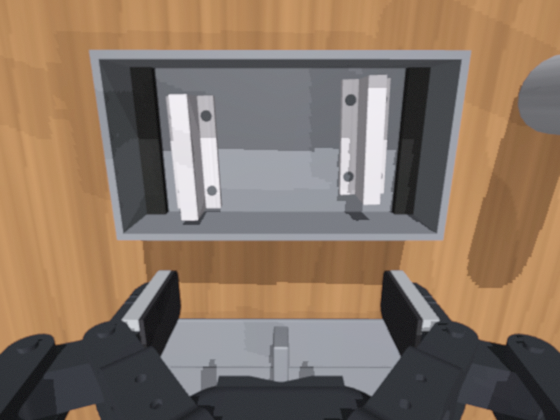

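The tub holds two blanks, rib up: one at about (375,140) in the picture, the other at (185,155). The lid lies flat on the bench. I'll fetch the +x blank first with the fingers only partly open.

carry_out([
  [[0, 0, 0], -0.0045, -0.06],
  [[0.05, 0.076, 0], 0, -0.06],
  [[0.05, 0.076, 0], 0, -0.06],
  [[0.055, 0.076, 0], 0, -0.06],
  [[0, 0, 0], 0, -0.06],
  [[0, 0, 0.1], 0, -0.06],
  [[0, 0, 0.1], 0, -0.06],
  [[0, 0, 0], 0, -0.06],
  [[0, 0, 0], 0, -0.06],
], force=60)

```text
time: 37.97
eef_pos: [0.602, -0.127, 0.0546]
eef_rot: [-2.157, -2.28, 0.004]
contact_force: [0.5, 0.2, 0.2]
finger_gap: 0.0401
finger_force: 0.0
```

```bash
cat >> h.py <<'E'
def ribs(cam,cx,cy,hx,hy,z0,z1):
    im,d,cal=snap(cam); P=cloud(d,cal)
    m=((P[...,2]>z0)&(P[...,2]<z1)&(abs(P[...,0]-cx)<hx)&(abs(P[...,1]-cy)<hy)&(d>0)).astype(np.uint8)
    n,l,s,c=cv2.connectedComponentsWithStats(m)
    for i in range(1,n):
        if s[i,4]>60:
            q=P[l==i]; r=cv2.minAreaRect((q[:,:2]*1000).astype(np.float32)); print(cam,s[i,4],np.round(r[0],1),np.round(r[1],1),round(r[2],2),np.percentile(q[:,2],[5,50,95]).round(4))
E
python3 - <<'E'
from h import *
st(); ribs("wrist",.537,-.132,.1,.055,.036,.054)
E
```

```text
t 37.97 pos [ 0.602  -0.127   0.0546] th 93.17 q7 -0.025 gap 0.0401 F [0.5 0.2 0.2]
wrist 3092 [ 604. -126.] [12.1 91. ] 3.44 [0.0435 0.0446 0.0456]
wrist 4320 [ 468.5 -142. ] [14.2 90.4] 2.46 [0.0374 0.0442 0.0455]
```

carry_out([
  [[0.003, 0.007, 0.06], 0, -0.06],
  [[0, 0, 0.07], 0, -0.06],
  [[0, 0, 0.06], 0, -0.06],
  [[0, 0, 0.04], 0, -0.06],
  [[0, 0, 0], 0, -0.06],
  [[0, 0, 0], 0, -1],
  [[0, 0, 0], 0, -1],
  [[0, 0, 0], 0, -1],
  [[0, 0, 0], 0, -1],
  [[0, 0, 0], 0, -1],
])

```text
time: 38.85
eef_pos: [0.6071, -0.1262, -0.0114]
eef_rot: [2.158, 2.28, 0.002]
contact_force: [0.0, -0.3, 6.7]
finger_gap: 0.0112
finger_force: 61.9
```

carry_out([
  [[0, 0, 0], 0, -1],
  [[0, 0, -0.06], 0, -1],
  [[0, 0, -0.1], 0, -1],
  [[0, 0, -0.12], 0, -1],
  [[0, 0, -0.1], 0, -1],
  [[0, 0, 0], 0, -1],
])

```text
time: 39.35
eef_pos: [0.6106, -0.1265, 0.1073]
eef_rot: [2.153, 2.274, 0.011]
contact_force: [2.2, -1.0, -0.9]
finger_gap: 0.0106
finger_force: 60.8
```

carry_out([
  [[0, 0, 0], -0.019, -1],
  [[0, 0, 0], -0.019, -1],
  [[0, 0, 0], -0.019, -1],
  [[0, 0, 0], -0.019, -1],
  [[0, 0, 0], -0.019, -1],
  [[0, 0, 0], -0.019, -1],
  [[0, 0, 0], -0.019, -1],
  [[0, 0, 0], -0.019, -1],
  [[0, 0, 0], -0.019, -1],
  [[0, 0, 0], -0.019, -1],
])

```text
time: 40.18
eef_pos: [0.6051, -0.1261, 0.1003]
eef_rot: [-0.495, -3.101, 0.0]
contact_force: [-0.1, -0.2, -1.6]
finger_gap: 0.0109
finger_force: 60.7
```

carry_out([
  [[0, 0, 0], -0.019, -1],
  [[0, 0, 0], -0.019, -1],
  [[0, 0, 0], -0.0185, -1],
  [[0, 0, 0], 0, -1],
])

```text
time: 40.52
eef_pos: [0.605, -0.1263, 0.1001]
eef_rot: [0.054, -3.14, -0.001]
contact_force: [-0.5, 0.4, -2.0]
finger_gap: 0.0106
finger_force: 60.7
```

```bash
python3 - <<'E'
from h import *
go([.484,.1643,.06],181.8,360); ribs("wrist",*sense()["eef_pos"][:2],.07,.04,sense()["eef_pos"][2]+.045,sense()["eef_pos"][2]+.075)
E
```

```text
t 40.52 pos [ 0.605  -0.1263  0.1001] th -178.04 q7 1.213 gap 0.0106 F [-0.5  0.4 -2. ]
turn deg 0.16 units 0.0005 rows 0.0 shift units [0.3726 0.981  0.1335] rows 7.8
wrist 8774 [ 600.1 -126.3] [83.4 37.9] 19.05 [0.1503 0.1561 0.1699]
```

carry_out([
  [[0.03, 0.08, 0], 0, -1],
  [[0.0466, 0.1226, 0], 0, -1],
  [[0.0466, 0.1226, 0], 0, -1],
  [[0.0466, 0.1226, 0], 0, -1],
  [[0.0466, 0.1226, 0], 0, -1],
  [[0.0466, 0.1226, 0], 0, -1],
  [[0.0466, 0.1226, 0], 0, -1],
  [[0.0466, 0.1226, 0], 0, -1],
  [[0.0162, 0.0426, 0], 0, -1],
  [[0, 0, 0], 0, -1],
])

```text
time: 41.4
eef_pos: [0.4824, 0.1702, 0.1017]
eef_rot: [-0.061, 3.14, 0.005]
contact_force: [1.1, -0.1, -1.4]
finger_gap: 0.0109
finger_force: 60.7
```

carry_out([
  [[0, 0, 0.1], 0, -1],
  [[0, 0, 0.1], 0, -1],
  [[0, 0, 0.06], 0, -1],
  [[0, 0, 0], 0, -1],
  [[0, 0, 0], 0, -1],
])

```text
time: 41.82
eef_pos: [0.4842, 0.1634, 0.0223]
eef_rot: [0.048, -3.14, 0.003]
contact_force: [0.4, -0.2, -1.3]
finger_gap: 0.0103
finger_force: 60.6
```

```bash
python3 - <<'E'
from h import *
go([.484,.1643,-.0014],181.8,360); s=sense()
im,d,cal=snap("wrist","w7.png"); P=cloud(d,cal)
print([(w("wrist",x["centre"],cal).round(4),round(x["confidence"],2)) for x in spot_point("wrist","bar1")], [(w("wrist",x["centre"],cal).round(4),round(x["confidence"],2)) for x in spot_point("wrist","stop_face")])
m=(abs(P[...,2]-.038)<.0025)&(abs(P[...,0]-.54)<.02)&(P[...,1]<.244)&(d>0); print("stop",m.sum(),cv2.minAreaRect((P[m][:,:2]*1000).astype(np.float32)))
for c in ("side","top"):
    snap(c); cc=get_calibration(c); print(c,[(w(c,x["centre"],cc).round(4),round(x["confidence"],2)) for x in spot_point(c,"bar1")])
E
```

```text
t 41.82 pos [0.4842 0.1634 0.0223] th -178.24 q7 0.486 gap 0.0103 F [ 0.4 -0.2 -1.3]
turn deg -0.04 units -0.0001 rows 0.0 shift units [0.0006 0.0032 0.0791] rows 0.6
[(array([0.4826, 0.1622, 0.0396]), 0.73)] []
stop 829 ((543.6834716796875, 143.24615478515625), (181.5019073486328, 17.954355239868164), 88.59456634521484)
side [(array([0.4834, 0.164 , 0.0428]), 0.67), (array([ 0.467 , -0.1383,  0.0061]), 0.49)]
top []
```

View pics/w7.png

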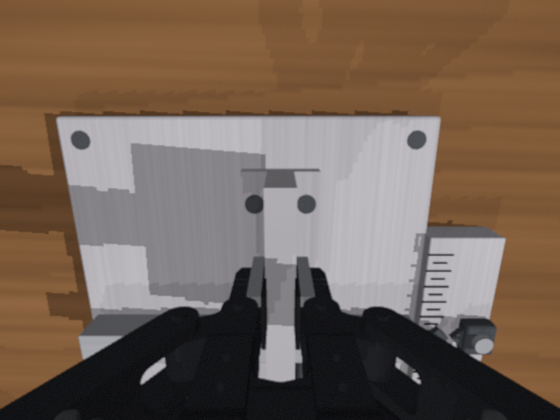

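The blank hangs square over the bed (its -x end at (280,175)), the stop behind it at rows 320–350. I'll lower it and then push gently.

carry_out([
  [[0, 0.003, 0.03], 0, -1],
  [[0, 0, 0.03], 0, -1],
  [[0, 0, 0.015], 0, -1],
  [[0, 0, 0], 0, -1],
])

```text
time: 42.5
eef_pos: [0.4835, 0.165, -0.001]
eef_rot: [0.052, -3.139, 0.002]
contact_force: [-1.0, -0.5, -1.6]
finger_gap: 0.0109
finger_force: 60.9
```

carry_out([
  [[0, 0, 0.003], 0, -1],
  [[0, 0, 0], 0, -1],
  [[0, 0, 0], 0, -1],
])

```text
time: 42.75
eef_pos: [0.4844, 0.1655, -0.0005]
eef_rot: [0.052, -3.141, -0.0]
contact_force: [0.0, 0.2, -1.3]
finger_gap: 0.0107
finger_force: 60.8
```

carry_out([
  [[-0.003, 0, 0], 0, -1],
  [[-0.003, 0, 0], 0, -1],
  [[0, 0, 0], 0, -1],
  [[0, 0, 0], 0, -1],
])

```text
time: 43.08
eef_pos: [0.4865, 0.1654, -0.0003]
eef_rot: [-0.051, 3.141, 0.0]
contact_force: [0.2, -0.5, -2.3]
finger_gap: 0.0105
finger_force: 60.8
```

carry_out([
  [[-0.003, 0, 0], 0, -1],
  [[-0.003, 0, 0], 0, -1],
  [[0, 0, 0], 0, -1],
  [[0, 0, 0], 0, -1],
])

```text
time: 43.42
eef_pos: [0.4872, 0.1653, -0.0005]
eef_rot: [0.052, -3.14, 0.001]
contact_force: [-2.4, 0.2, -0.2]
finger_gap: 0.0109
finger_force: 60.9
```

carry_out([
  [[0.003, 0, 0], 0, -1],
  [[0, 0, 0.004], 0, -1],
  [[0, 0, 0.003], 0, -1],
  [[0, 0, 0], 0, -1],
])

```text
time: 43.75
eef_pos: [0.4873, 0.1654, -0.0015]
eef_rot: [-0.052, 3.14, -0.002]
contact_force: [-4.1, -0.9, 11.7]
finger_gap: 0.0107
finger_force: 62.6
```

carry_out([
  [[0, 0, 0.003], 0, -1],
  [[0, 0, 0], 0, -1],
  [[0, 0, 0], 0, -1],
])

```text
time: 44.0
eef_pos: [0.4873, 0.1654, -0.0015]
eef_rot: [-0.052, 3.139, -0.002]
contact_force: [-4.2, -2.3, 19.9]
finger_gap: 0.011
finger_force: 63.9
```

carry_out([
  [[0, 0, -0.005], 0, -1],
  [[-0.004, 0, 0], 0, -1],
  [[0, 0, 0], 0, -1],
  [[0, 0, 0], 0, -1],
])

```text
time: 44.33
eef_pos: [0.4872, 0.1654, -0.0015]
eef_rot: [0.052, -3.14, 0.002]
contact_force: [-5.0, -1.2, 9.7]
finger_gap: 0.0111
finger_force: 62.5
```

carry_out([
  [[0, 0, 0], 0, -0.4],
  [[0, 0, 0], 0, -0.4],
  [[0, 0, 0], 0, -0.4],
  [[0, 0, 0], 0, -0.4],
  [[0, 0, -0.05], 0, -0.4],
  [[0, 0, -0.1], 0, -0.4],
  [[0, 0, -0.13], 0, -0.06],
  [[0, 0, -0.13], 0, -0.06],
  [[0, 0, 0], 0, -0.06],
  [[0, 0, 0], 0, -0.06],
])

```text
time: 45.17
eef_pos: [0.4905, 0.1661, 0.1233]
eef_rot: [-0.05, 3.136, 0.003]
contact_force: [0.3, -0.5, -0.1]
finger_gap: 0.0401
finger_force: 0.0
```

```bash
python3 - <<'E'
from h import *
st(); ribs("wrist",.485,.15,.06,.09,.047,.062); ribs("wrist",.54,.15,.025,.093,.0355,.041)
ribs("top",.537,-.132,.1,.055,.036,.054); ribs("top",.485,.15,.06,.09,.047,.062); ribs("top",.54,.15,.025,.093,.0355,.041)
go([.4685,-.142,.06],92.6)
E
```

```text
t 45.17 pos [0.4905 0.1661 0.1233] th -178.17 q7 0.655 gap 0.0401 F [ 0.3 -0.5 -0.1]
wrist 1922 [485.9 164.4] [90.3 11.6] 2.14 [0.0534 0.0545 0.0556]
wrist 3634 [539.9 149.7] [ 19.  185.4] 1.89 [0.036  0.037  0.0381]
t 45.42 pos [0.4874 0.1648 0.1197] th -178.11 q7 0.655 gap 0.0402 F [-0.1  0.6  0.2]
turn deg 89.29 units 0.248 rows 12.6 shift units [-1.0189 -0.1092  0.199 ] rows 7.7
```

carry_out([
  [[0, 0, 0], 0.0191, -0.06],
  [[0, 0, 0], 0.0191, -0.06],
  [[0, 0, 0], 0.0191, -0.06],
  [[0, 0, 0], 0.0191, -0.06],
  [[0, 0, 0], 0.0191, -0.06],
  [[0, 0, 0], 0.0191, -0.06],
  [[0, 0, 0], 0.0191, -0.06],
  [[0, 0, 0], 0.0191, -0.06],
  [[0, 0, 0], 0.0191, -0.06],
  [[0, 0, 0], 0.0191, -0.06],
])

```text
time: 46.25
eef_pos: [0.4875, 0.1653, 0.1198]
eef_rot: [-1.737, -2.616, 0.003]
contact_force: [-0.3, 0.7, -0.2]
finger_gap: 0.0399
finger_force: 0.0
```

carry_out([
  [[0, 0, 0], 0.0191, -0.06],
  [[0, 0, 0], 0.0191, -0.06],
  [[0, 0, 0], 0.019, -0.06],
  [[-0.1274, -0.0137, 0], 0, -0.06],
  [[-0.1274, -0.0137, 0], 0, -0.06],
  [[-0.1274, -0.0137, 0], 0, -0.06],
  [[-0.1274, -0.0137, 0], 0, -0.06],
  [[-0.1274, -0.0137, 0], 0, -0.06],
  [[-0.1274, -0.0137, 0], 0, -0.06],
  [[-0.1274, -0.0137, 0], 0, -0.06],
])

```text
time: 47.08
eef_pos: [0.4702, -0.1046, 0.12]
eef_rot: [-2.17, -2.27, 0.002]
contact_force: [0.8, 0.3, -0.6]
finger_gap: 0.0401
finger_force: 0.0
```

carry_out([
  [[-0.1274, -0.0137, 0], 0, -0.06],
  [[0, 0, 0.1], 0, -0.06],
  [[0, 0, 0.1], 0, -0.06],
  [[0, 0, 0], 0, -0.06],
  [[0, 0, 0], 0, -0.06],
])

```text
time: 47.5
eef_pos: [0.4671, -0.1408, 0.0594]
eef_rot: [-2.168, -2.267, 0.005]
contact_force: [-0.4, 0.2, -0.3]
finger_gap: 0.0404
finger_force: 0.0
```

```bash
python3 - <<'E'
from h import *
st(); ribs("wrist",.537,-.132,.1,.055,.036,.054); go([.4685,-.142,-.0115],92.6)
E
```

```text
t 47.5 pos [ 0.4671 -0.1408  0.0594] th 92.57 q7 -0.02 gap 0.0404 F [-0.4  0.2 -0.3]
wrist 2953 [ 468.2 -141.8] [12. 90.] 2.7 [0.0436 0.0446 0.0456]
t 47.55 pos [ 0.4685 -0.1406  0.0606] th 92.62 q7 -0.02 gap 0.04 F [ 0.9 -0.6 -0. ]
turn deg 0.02 units 0.0001 rows 0.0 shift units [-0.0048 -0.0002  0.2405] rows 1.8
```

carry_out([
  [[-0.004, 0, 0.06], 0, -0.06],
  [[0, 0, 0.08], 0, -0.06],
  [[0, 0, 0.06], 0, -0.06],
  [[0, 0, 0.036], 0, -0.06],
  [[0, 0, 0], 0, -0.06],
  [[0, 0, 0], 0, -1],
  [[0, 0, 0], 0, -1],
  [[0, 0, 0], 0, -1],
  [[0, 0, 0], 0, -1],
  [[0, 0, 0], 0, -1],
])

```text
time: 48.38
eef_pos: [0.4699, -0.1426, -0.0084]
eef_rot: [2.17, 2.269, 0.002]
contact_force: [-0.8, 0.2, 8.6]
finger_gap: 0.0109
finger_force: 61.0
```

carry_out([
  [[0, 0, 0], 0, -1],
  [[0, 0, -0.06], 0, -1],
  [[0, 0, -0.1], 0, -1],
  [[0, 0, -0.12], 0, -1],
  [[0, 0, -0.08], 0, -1],
  [[0, 0, 0], 0, -1],
  [[0, 0, 0], -0.01906, -1],
  [[0, 0, 0], -0.01906, -1],
  [[0, 0, 0], -0.01906, -1],
  [[0, 0, 0], -0.01906, -1],
])

```text
time: 49.22
eef_pos: [0.4684, -0.1427, 0.0979]
eef_rot: [-1.563, -2.724, 0.001]
contact_force: [1.2, 0.5, -1.9]
finger_gap: 0.0109
finger_force: 59.8
```

carry_out([
  [[0, 0, 0], -0.01906, -1],
  [[0, 0, 0], -0.01906, -1],
  [[0, 0, 0], -0.01906, -1],
  [[0, 0, 0], -0.01906, -1],
  [[0, 0, 0], -0.01906, -1],
  [[0, 0, 0], -0.01906, -1],
  [[0, 0, 0], -0.01906, -1],
  [[0, 0, 0], -0.01906, -1],
  [[0, 0, 0], -0.01906, -1],
  [[0, 0, 0], 0, -1],
])

```text
time: 50.05
eef_pos: [0.4682, -0.1428, 0.0975]
eef_rot: [0.05, -3.14, -0.002]
contact_force: [0.1, 0.1, -2.0]
finger_gap: 0.0108
finger_force: 59.8
```

carry_out([
  [[-0.0085, 0.09, 0], 0, -1],
  [[-0.0121, 0.1281, 0], 0, -1],
  [[-0.0121, 0.1281, 0], 0, -1],
  [[-0.0121, 0.1281, 0], 0, -1],
  [[-0.0121, 0.1281, 0], 0, -1],
  [[-0.0121, 0.1281, 0], 0, -1],
  [[-0.0121, 0.1281, 0], 0, -1],
  [[-0.0036, 0.038, 0], 0, -1],
  [[0, 0, 0], 0, -1],
  [[0, 0, 0], 0, -1],
])

```text
time: 50.88
eef_pos: [0.4858, 0.1273, 0.0979]
eef_rot: [0.048, -3.14, 0.001]
contact_force: [0.2, 0.0, -2.4]
finger_gap: 0.0106
finger_force: 59.8
```

```bash
python3 - <<'E'
from h import *
go([.4855,.1277,.02],181.8,360); ribs("wrist",.485,.165,.06,.05,.047,.062); ribs("wrist",.54,.15,.025,.093,.0355,.041)
E
```

```text
t 50.88 pos [0.4858 0.1273 0.0979] th -178.27 q7 0.66 gap 0.0106 F [ 0.2  0.  -2.4]
turn deg -0.07 units -0.0002 rows 0.0 shift units [0.0009 0.0014 0.2598] rows 1.9
wrist 2458 [485.8 164.5] [90.4 12.3] 1.9 [0.0513 0.0544 0.0555]
wrist 908 [542.2  74.3] [18.2 34.8] 1.26 [0.036 0.037 0.038]
wrist 1965 [538.3 203.1] [18.6 78.9] 1.93 [0.0359 0.0369 0.038 ]
```

carry_out([
  [[0, 0.001, 0.09], 0, -1],
  [[0, 0, 0.1], 0, -1],
  [[0, 0, 0.08], 0, -1],
  [[0, 0, 0.035], 0, -1],
  [[0, 0, 0.01], 0, -1],
  [[0, 0, 0], 0, -1],
  [[0, 0, 0], 0, -1],
])

```text
time: 51.57
eef_pos: [0.487, 0.127, 0.0045]
eef_rot: [-0.046, 3.14, 0.0]
contact_force: [-1.3, 0.5, -1.2]
finger_gap: 0.0106
finger_force: 59.8
```

carry_out([
  [[0, 0, 0.004], 0, -1],
  [[0, 0, 0], 0, -1],
  [[0, 0, 0], 0, -1],
])

```text
time: 51.82
eef_pos: [0.487, 0.1274, 0.0034]
eef_rot: [-0.047, 3.14, 0.001]
contact_force: [1.2, 0.4, -1.1]
finger_gap: 0.0106
finger_force: 59.8
```

carry_out([
  [[-0.004, 0, 0], 0, -1],
  [[-0.003, 0, 0], 0, -1],
  [[0, 0, 0], 0, -1],
  [[0, 0, 0], 0, -1],
])

```text
time: 52.15
eef_pos: [0.4883, 0.1273, 0.0026]
eef_rot: [0.048, -3.141, 0.0]
contact_force: [-1.5, -0.9, -0.5]
finger_gap: 0.0109
finger_force: 60.0
```

carry_out([
  [[0, 0, 0.004], 0, -1],
  [[0, 0, 0], 0, -1],
  [[0, 0, 0], 0, -1],
])

```text
time: 52.4
eef_pos: [0.4883, 0.1273, 0.0016]
eef_rot: [-0.048, 3.141, -0.001]
contact_force: [-0.9, -0.4, 5.7]
finger_gap: 0.0105
finger_force: 60.5
```

carry_out([
  [[-0.004, 0, 0], 0, -1],
  [[0, 0, 0], 0, -1],
  [[0, 0, 0], 0, -1],
])

```text
time: 52.65
eef_pos: [0.4883, 0.1273, 0.0016]
eef_rot: [0.048, -3.14, 0.001]
contact_force: [-4.5, -0.5, 7.0]
finger_gap: 0.0107
finger_force: 61.2
```

carry_out([
  [[0, 0, 0], 0, -0.5],
  [[0, 0, 0], 0, -0.5],
  [[0, 0, 0], 0, -0.5],
  [[0, 0, 0], 0, -0.5],
  [[0, 0, -0.05], 0, -0.5],
  [[0, 0, -0.1], 0, -0.5],
  [[0, 0, -0.13], 0, 1],
  [[0, 0, -0.13], 0, 1],
  [[0, 0, 0], 0, 1],
  [[0, 0, 0], 0, 1],
])

```text
time: 53.48
eef_pos: [0.4917, 0.1279, 0.1266]
eef_rot: [-0.046, 3.136, 0.002]
contact_force: [0.5, -0.7, -0.2]
finger_gap: 0.0691
finger_force: 0.0
```

```bash
python3 - <<'E'
from h import *
st(); ribs("wrist",.485,.15,.06,.09,.047,.062); ribs("wrist",.54,.15,.025,.093,.0355,.041)
im,d,cal=snap("wrist","w8.png"); im2,d,cal=snap("top")
ribs("top",.485,.15,.08,.09,.043,.064)
print("lid",[(w("top",x["centre"],cal).round(4),round(x["confidence"],2)) for x in spot_point("top","lid")])
P=cloud(d,cal); m=(P[...,2]>.03)&(P[...,2]<.055)&(abs(P[...,0]-.54)<.08)&(abs(P[...,1]+.325)<.05); print(cv2.minAreaRect((P[m][:,:2]*1000).astype(np.float32)))
m=(abs(P[...,2]-.0105)<.004)&(abs(P[...,0]-.54)<.16)&(abs(P[...,1]+.37)<.09); print(cv2.minAreaRect((P[m][:,:2]*1000).astype(np.float32)))
go([.541,-.327,.06],91.7)
E
```

```text
t 53.48 pos [0.4917 0.1279 0.1266] th -178.32 q7 0.705 gap 0.0691 F [ 0.5 -0.7 -0.2]
wrist 1866 [487.  126.4] [90.1 11.8] 1.56 [0.0534 0.0545 0.0556]
wrist 2021 [485.7 164.5] [90.1 12.4] 1.98 [0.0524 0.0544 0.0555]
wrist 3942 [532.4 149.5] [ 33.6 185.6] 1.79 [0.036 0.037 0.038]
top 129 [466.5 162.7] [43.5 10.5] 0.86 [0.0524 0.055  0.0575]
lid [(array([ 0.5421, -0.3675, -0.0002]), 0.79), (array([0.5099, 0.4663, 0.0019]), 0.45)]
((544.5061645507812, -322.2392272949219), (40.819923400878906, 13.773857116699219), 88.81267547607422)
((561.9364624023438, -372.8337707519531), (261.0666198730469, 170.8699188232422), 0.1602877825498581)
t 53.78 pos [0.4887 0.127  0.1231] th -178.26 q7 0.705 gap 0.085 F [-0.8  0.4 -0.4]
turn deg -89.96 units -0.2499 rows 12.7 shift units [ 1.5179 -0.1294  0.2104] rows 11.4
```

View pics/w8.png

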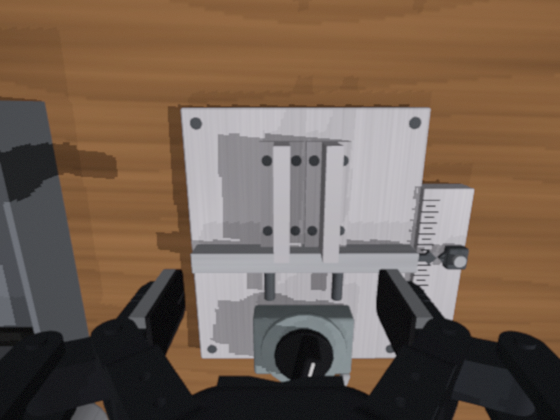

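Both blanks lie side by side (ribs at columns 282 and 333), their ends against the stop, with the pointer on the mark at (440,257). Now back to the lid.

carry_out([
  [[0, 0, 0], 0.0192, 1],
  [[0, 0, 0], 0.0192, 1],
  [[0, 0, 0], 0.0192, 1],
  [[0, 0, 0], 0.0192, 1],
  [[0, 0, 0], 0.0192, 1],
  [[0, 0, 0], 0.0192, 1],
  [[0, 0, 0], 0.0192, 1],
  [[0, 0, 0], 0.0192, 1],
  [[0, 0, 0], 0.0192, 1],
  [[0, 0, 0], 0.0192, 1],
])

```text
time: 54.62
eef_pos: [0.489, 0.1274, 0.1234]
eef_rot: [-1.749, -2.608, 0.002]
contact_force: [-0.2, -0.3, -0.5]
finger_gap: 0.0853
finger_force: 0.0
```

carry_out([
  [[0, 0, 0], 0.0192, 1],
  [[0, 0, 0], 0.0192, 1],
  [[0, 0, 0], 0.0192, 1],
  [[-0.1257, 0.0113, 0], 0, 1],
  [[-0.1257, 0.0113, 0], 0, 1],
  [[-0.1257, 0.0113, 0], 0, 1],
  [[-0.1257, 0.0113, 0], 0, 1],
  [[-0.1257, 0.0113, 0], 0, 1],
  [[-0.1257, 0.0113, 0], 0, 1],
  [[-0.1257, 0.0113, 0], 0, 1],
])

```text
time: 55.45
eef_pos: [0.5213, -0.1372, 0.1234]
eef_rot: [-2.183, -2.257, 0.002]
contact_force: [0.5, 0.9, -0.4]
finger_gap: 0.0855
finger_force: 0.0
```

carry_out([
  [[-0.1257, 0.0113, 0], 0, 1],
  [[-0.1257, 0.0113, 0], 0, 1],
  [[-0.1257, 0.0113, 0], 0, 1],
  [[-0.1257, 0.0113, 0], 0, 1],
  [[-0.1257, 0.0113, 0], 0, 1],
  [[0, 0, 0.1], 0, 1],
  [[0, 0, 0.1], 0, 1],
  [[0, 0, 0], 0, 1],
  [[0, 0, 0], 0, 1],
])

```text
time: 56.2
eef_pos: [0.5431, -0.3221, 0.062]
eef_rot: [-2.18, -2.254, 0.003]
contact_force: [0.2, 0.1, 0.3]
finger_gap: 0.0858
finger_force: 0.0
```

```bash
python3 - <<'E'
from h import *
st(); ribs("wrist",.541,-.325,.05,.05,.03,.055); ribs("wrist",.541,-.37,.15,.09,.0075,.0125)
go([.541,-.324,-.0155],91.7)
E
```

```text
t 56.2 pos [ 0.5431 -0.3221  0.062 ] th 91.93 q7 0.254 gap 0.0858 F [0.2 0.1 0.3]
wrist 1474 [ 543.4 -322.1] [13.8 39.9] 1.95 [0.0384 0.0414 0.0425]
wrist 45894 [ 544.6 -364.5] [243.7 134.7] 1.68 [0.0086 0.0096 0.0109]
t 56.3 pos [ 0.546  -0.3227  0.065 ] th 91.97 q7 0.253 gap 0.0852 F [ 0.1  0.6 -0.3]
turn deg 0.27 units 0.0007 rows 0.0 shift units [-0.0037 -0.0167  0.2683] rows 2.0
```

carry_out([
  [[0.001, -0.0085, 0.06], 0, 1],
  [[0, 0, 0.1], 0, 1],
  [[0, 0, 0.07], 0, 1],
  [[0, 0, 0.037], 0, 1],
  [[0, 0, 0], 0, 1],
  [[0, 0, 0], 0, -1],
  [[0, 0, 0], 0, -1],
  [[0, 0, 0], 0, -1],
  [[0, 0, 0], 0, -1],
  [[0, 0, 0], 0, -1],
], force=90)

```text
time: 57.13
eef_pos: [0.5432, -0.3237, -0.0147]
eef_rot: [2.184, 2.256, 0.001]
contact_force: [0.0, 0.4, 0.1]
finger_gap: 0.0256
finger_force: 0.0
```

carry_out([
  [[0, 0, 0], 0, -1],
  [[0, 0, 0], 0, -1],
  [[0, 0, 0], 0, -1],
])

```text
time: 57.38
eef_pos: [0.543, -0.3237, -0.0148]
eef_rot: [2.184, 2.256, 0.0]
contact_force: [-0.8, -0.1, 6.4]
finger_gap: 0.0124
finger_force: 89.6
```

```bash
python3 - <<'E'
from h import *
st()
for c in ("top","side"):
    im,d,cal=snap(c); P=cloud(d,cal); m=(P[...,2]>.055)&(P[...,2]<.066)&(abs(P[...,0]-.538)<.14)&(abs(P[...,1]+.132)<.085)&(d>0)
    print(c,m.sum(),cv2.minAreaRect((P[m][:,:2]*1000).astype(np.float32)))
E
```

```text
t 57.38 pos [ 0.543  -0.3237 -0.0148] th 91.86 q7 0.215 gap 0.0124 F [-0.8 -0.1  6.4]
top 982 ((540.0413818359375, -133.0635528564453), (236.96286010742188, 127.68112182617188), 1.474065899848938)
side 773 ((535.7770385742188, -131.7933349609375), (236.75650024414062, 134.14779663085938), 1.6401206254959106)
```

carry_out([
  [[0, 0, -0.03], 0, -1],
  [[0, 0, -0.08], 0, -1],
  [[0, 0, -0.1], 0, -1],
  [[0, 0, -0.1], 0, -1],
  [[0, 0, -0.06], 0, -1],
  [[0, 0, 0], 0, -1],
])

```text
time: 57.98
eef_pos: [0.5452, -0.3245, 0.0995]
eef_rot: [2.18, 2.252, 0.004]
contact_force: [0.5, -0.4, -2.9]
finger_gap: 0.0124
finger_force: 88.4
```

carry_out([
  [[0.08, 0, 0], 0, -1],
  [[0.11, 0, 0], 0, -1],
  [[0.12, 0, 0], 0, -1],
  [[0.12, 0, 0], 0, -1],
  [[0.12, 0, 0], 0, -1],
  [[0.11, 0, 0], 0, -1],
  [[0.08, 0, 0], 0, -1],
  [[0.033, 0, 0], 0, -1],
  [[0, 0, 0], 0, -1],
  [[0, 0, 0], 0, -1],
])

```text
time: 58.82
eef_pos: [0.5343, -0.0921, 0.0945]
eef_rot: [-2.184, -2.258, 0.003]
contact_force: [-0.3, -0.5, -2.6]
finger_gap: 0.0124
finger_force: 88.4
```

```bash
python3 - <<'E'
from h import *
go([.5358,-.0918,.0402],91.8); lidtilt()
im,d,cal=snap("top"); P=cloud(d,cal); m=(P[...,2]>.105)&(P[...,2]<.135)&(abs(P[...,0]-.538)<.14)&(P[...,1]<-.04)&(P[...,1]>-.23)
print(cv2.minAreaRect((P[m][:,:2]*1000).astype(np.float32)),m.sum())
E
```

```text
t 58.82 pos [ 0.5343 -0.0921  0.0945] th 91.91 q7 -0.116 gap 0.0124 F [-0.3 -0.5 -2.6]
turn deg 0.11 units 0.0003 rows 0.0 shift units [0.001  0.0051 0.1811] rows 1.3
side lid [(array([ 0.5332, -0.1349,  0.1071]), 0.7)]
side lid_back [(array([ 0.5386, -0.1999,  0.1173]), 0.68)]
side plane 2202 2753 normal [0.004 0.004 1.   ] tilt 0.3 zrange [0.117 0.152]
top lid [(array([ 0.5384, -0.1369,  0.1093]), 0.71)]
top lid_back [(array([ 0.5368, -0.205 ,  0.1167]), 0.82)]
top plane 3350 4212 normal [ 0.001 -0.007  1.   ] tilt 0.4 zrange [0.117 0.152]
((538.9028930664062, -133.96780395507812), (243.98983764648438, 134.88174438476562), 1.7084146738052368) 4732
```

carry_out([
  [[0.0025, 0.0035, 0.05], 0, -1],
  [[0, 0, 0.06], 0, -1],
  [[0, 0, 0.03], 0, -1],
  [[0, 0, 0.01], 0, -1],
  [[0, 0, 0.01], 0, -1],
  [[0, 0, 0], 0, -1],
])

```text
time: 59.77
eef_pos: [0.536, -0.0907, 0.0471]
eef_rot: [-2.184, -2.257, 0.0]
contact_force: [-0.4, 0.1, -3.4]
finger_gap: 0.0122
finger_force: 88.2
```

carry_out([
  [[0, 0, 0.009], 0, -1],
  [[0, 0, 0.009], 0, -1],
  [[0, 0, 0.005], 0, -1],
  [[0, 0, 0], 0, -1],
  [[0, 0, 0], 0, -1],
])

```text
time: 60.18
eef_pos: [0.5361, -0.0908, 0.0405]
eef_rot: [2.185, 2.257, 0.0]
contact_force: [-0.4, -0.5, -2.2]
finger_gap: 0.0124
finger_force: 88.4
```

```bash
python3 - <<'E'
from h import *
st(); lidtilt()
E
```

```text
t 60.18 pos [ 0.5361 -0.0908  0.0405] th 91.88 q7 -0.156 gap 0.0124 F [-0.4 -0.5 -2.2]
side lid [(array([ 0.5373, -0.1318,  0.0548]), 0.73)]
side lid_back [(array([ 0.5399, -0.2001,  0.0597]), 0.63)]
side plane 2062 2643 normal [ 0. -0.  1.] tilt 0.0 zrange [0.063 0.099]
top lid [(array([ 0.5358, -0.1346,  0.0545]), 0.64)]
top lid_back [(array([ 0.5379, -0.2001,  0.0609]), 0.97)]
top plane 2914 3737 normal [0.    0.002 1.   ] tilt 0.1 zrange [0.062 0.097]
```

Plug inside the mouth. I'll lower the last bit until it rests, release, back off and check.

carry_out([
  [[0, 0, 0.004], 0, -1],
  [[0, 0, 0], 0, -1],
  [[0, 0, 0], 0, 1],
  [[0, 0, 0], 0, 1],
  [[0, 0, 0], 0, 1],
  [[0, 0, 0], 0, 1],
  [[0, 0, 0], 0, 1],
  [[0, 0, 0], 0, 1],
  [[0, 0, -0.06], 0, 1],
  [[0, 0, -0.1], 0, 1],
])

```text
time: 61.42
eef_pos: [0.5333, -0.0905, 0.0851]
eef_rot: [-2.18, -2.254, 0.007]
contact_force: [-0.5, -0.4, 0.3]
finger_gap: 0.0855
finger_force: 0.0
```

carry_out([
  [[0, 0, -0.12], 0, 1],
  [[0, 0, -0.12], 0, 1],
  [[-0.1, 0, 0], 0, 1],
  [[-0.12, 0, 0], 0, 1],
  [[-0.12, 0, 0], 0, 1],
  [[-0.12, 0, 0], 0, 1],
  [[-0.12, 0, 0], 0, 1],
  [[0, 0, 0], 0, 1],
  [[0, 0, 0], 0, 1],
])

```text
time: 62.17
eef_pos: [0.5407, -0.2682, 0.1588]
eef_rot: [2.191, 2.251, -0.002]
contact_force: [-0.3, 0.7, 0.2]
finger_gap: 0.0853
finger_force: 0.0
```

```bash
python3 - <<'E'
from h import *
st(); lidtilt()
im,d,cal=snap("top"); P=cloud(d,cal); m=(abs(P[...,2]-.065)<.005)&(abs(P[...,0]-.538)<.14)&(P[...,1]<-.04)&(P[...,1]>-.23)
print(cv2.minAreaRect((P[m][:,:2]*1000).astype(np.float32)),np.median(P[m][:,2]))
for n in ("bar1","screwdriver","oilcan","wrench","pointer_tip"): print(n,[(w("top",x["centre"],cal).round(4),round(x["confidence"],2)) for x in spot_point("top",n)[:3]])
b=im; s=snap("side")[0]
cv2.imwrite("pics/end.png",np.hstack([cv2.resize(b[150:310,190:440],(400,256),interpolation=cv2.INTER_CUBIC),cv2.resize(s[110:330,180:400],(256,256),interpolation=cv2.INTER_CUBIC)]))
E
```

```text
t 62.17 pos [ 0.5407 -0.2682  0.1588] th 91.53 q7 0.228 gap 0.0853 F [-0.3  0.7  0.2]
side lid [(array([ 0.536 , -0.1318,  0.0526]), 0.65)]
side lid_back [(array([ 0.5383, -0.2018,  0.0638]), 0.7)]
side plane 207 346 normal [0.179 0.981 0.074] tilt 85.7 zrange [0.052 0.086]
top lid [(array([ 0.5366, -0.1347,  0.0514]), 0.87)]
top lid_back [(array([ 0.5393, -0.2013,  0.0629]), 0.94)]
top plane 486 694 normal [0.007 0.004 1.   ] tilt 0.5 zrange [0.029 0.041]
((540.6333618164062, -132.18382263183594), (244.69967651367188, 135.00433349609375), 1.749998927116394) 0.06580997455360744
bar1 [(array([0.4879, 0.1205, 0.0135]), 0.94), (array([0.4899, 0.1658, 0.0111]), 0.6)]
screwdriver [(array([0.5101, 0.4633, 0.0033]), 0.83)]
oilcan [(array([ 0.7534, -0.0873, -0.0034]), 0.93)]
wrench [(array([ 0.7716,  0.1613, -0.0048]), 0.91), (array([ 0.5402, -0.2023,  0.0615]), 0.41)]
pointer_tip [(array([0.5388, 0.257 , 0.0241]), 0.58)]
```

View pics/end.png

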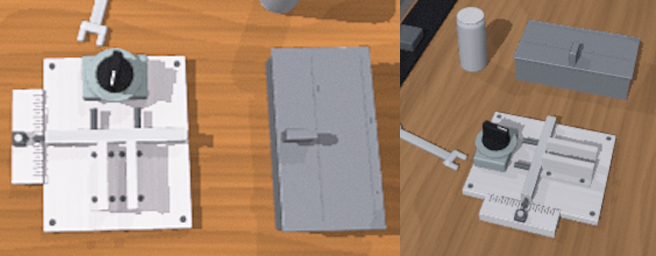

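```bash
python3 - <<'E'
from h import *
ribs("side",.485,.15,.08,.09,.047,.062); ribs("top",.485,.15,.08,.09,.047,.062)
ribs("side",.54,.15,.025,.093,.0345,.042)
E
```

```text
side 311 [485.7 126.4] [89.9 16.8] 1.59 [0.0483 0.0548 0.0581]
side 333 [484.4 165. ] [89.7 16.6] 2.25 [0.0481 0.0547 0.0575]
top 246 [490.  125.3] [89.8 10.6] 0.32 [0.0526 0.0549 0.0577]
top 245 [488.8 163.5] [88.5 11.8] 2.22 [0.0521 0.055  0.0578]
side 602 [532.  149.6] [ 31.7 185.6] 1.72 [0.0356 0.0381 0.0406]
```

Both blanks are still in place and the lid is seated. Handing in.

```bash
python3 -c "
from plant import *
print(sign_off())"
```

```text
the job is handed in; nothing more can be done
None
```

The job is handed in, with every step done in order: the pointer is on the mark (about 0.1 mm off when last measured close up), both blanks found in the tub lie rib-up side by side with their ends against the stop, the lid is seated again, and the screwdriver, oil can and wrench were not touched. On the first try the lid lifted about 17 mm flat, so I set it back down and tipped it properly, to about 30° with its back edge on the rim.

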